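Build up the idli stand and park it under the shelf

TASK

Put every idli plate that lies on the counter flat onto the post of the steaming stand, then put the cap nut over the post: turn it backward (anticlockwise from above) until it drops into the start of its thread, then forward (clockwise) until it is fully down. Last, push the stand's carriage by its push bar fully home under the steel shelf, and leave the tumbler, the scraper and the colander where they are.

Things in the scene. Friction and masses are not known exactly. Their poses are not given: they have to be found in the camera images.
- plate1_c (a point): steel idli plate, loose, 0.2 kg, may be absent: three flat round cups (50 mm across, 5 mm thick, reaching 71 mm from the axis) around a square hub tube 48 mm outside, with a 40 mm square hole right through, 20 mm high; plates stack on their hubs, one every 20 mm. Point: on the hub axis, 10 mm above the underside (half-way up the hub); x axis towards the ear, z up
- plate2_c (a point): steel idli plate, loose, 0.2 kg, may be absent: three flat round cups (50 mm across, 5 mm thick, reaching 71 mm from the axis) around a square hub tube 48 mm outside, with a 40 mm square hole right through, 20 mm high; plates stack on their hubs, one every 20 mm. Point: on the hub axis, 10 mm above the underside (half-way up the hub); x axis towards the ear, z up
- plate3_c (a point): steel idli plate, loose, 0.2 kg, may be absent: three flat round cups (50 mm across, 5 mm thick, reaching 71 mm from the axis) around a square hub tube 48 mm outside, with a 40 mm square hole right through, 20 mm high; plates stack on their hubs, one every 20 mm. Point: on the hub axis, 10 mm above the underside (half-way up the hub); x axis towards the ear, z up
- plate1_ear (a point): the same plate's finger ear, its centre: an upright steel tab 10 mm thick (along the plate's x), 66 mm wide, 18 mm high from the underside, 72 mm from the hub axis. Two 4 mm high struts 58 mm apart join it to the cups; between them, inside the ear, a fingertip reaches the counter. Absent with its plate
- plate2_ear (a point): the same plate's finger ear, its centre: an upright steel tab 10 mm thick (along the plate's x), 66 mm wide, 18 mm high from the underside, 72 mm from the hub axis. Two 4 mm high struts 58 mm apart join it to the cups; between them, inside the ear, a fingertip reaches the counter. Absent with its plate
- plate3_ear (a point): the same plate's finger ear, its centre: an upright steel tab 10 mm thick (along the plate's x), 66 mm wide, 18 mm high from the underside, 72 mm from the hub axis. Two 4 mm high struts 58 mm apart join it to the cups; between them, inside the ear, a fingertip reaches the counter. Absent with its plate
- nut_c (a point): black cap nut, loose, 0.2 kg, standing mouth down, 102 mm high: round flange at the bottom, 65 mm across and 6 mm thick, then a 47 mm hub up to 74 mm, then the grip bar. Bore 35 mm, open below, with two steel pins inside, opposite each other, 34 mm above the mouth. Point: on the axis, 49 mm above the mouth; z up
- nut_bar (a point): centre of the nut's upright grip bar: 64 mm long along the nut's x axis, 12 mm thick, from 74 to 102 mm above the mouth; point on the axis, 88 mm above the mouth
- post_top (a point): top centre of the steel post, 138 mm above the counter; axes are those of the stand: the carriage slides along -y, z up. The post is 32 mm thick, its top 25 mm a right-hand thread 30 mm thick, two starts, 30 mm a turn
- thread (a point): the thread's mid-height. A nut set on top rests with its pins on a flat crown (nut_c 18 mm above post_top, 26 on a tooth); clockwise it meets a tooth. Anticlockwise, by up to about 200 degrees, its pins come over the start: it drops about 9 mm if let go or lightly pressed, and a tooth stops it. Then about 215 degrees clockwise bring it fully down to a stop (nut_c 6 to 8 mm below post_top). It does not unwind
- post_foot (a point): foot of the post, on the top of the carriage plate, 18 mm above the counter; the lowest plate rests here. The plate is 130 mm wide and runs from 70 mm on the -y side to 120 mm on the +y side of the post
- push_bar (a point): middle of the top edge of the upright aluminium push bar on the carriage's trailing (+y) side: 90 mm long across the travel (stand's x), 10 mm thick, from 18 to 60 mm above the counter, 115 mm from the post axis. Same axes as the stand
- shelf (a point): centre of the top of the low steel shelf over the runner: 130 mm along the travel, 198 mm across, top 202 mm and underside 194 mm above the counter, on two side walls 182 mm apart inside; only a nut that is fully down passes beneath. It is 195 mm along -y from the runner's origin
- runner: fixed steel runner of the stand, 200 mm by 470 mm, 6 mm high; origin on the counter, under the post when the carriage is at 0; the carriage moves along its -y axis, in under the shelf
- carriage (a joint): travel of the carriage on its runner (m): about 0 to 0.02 at the start, 0.18 fully home against the stop; it needs about 6 N to slide and stays where it is left
- tumbler: glass tumbler, 72 mm wide, 100 mm high, a bystander; origin under its centre
- scraper: steel scraper lying flat, a bystander
- colander: teal plastic colander, 170 mm wide, 80 mm high, a bystander; origin under its centre
Not all that is in view belongs to the job. Of the things like the part that bears nut_c, leave any that is blue; of the rest the larger one is meant. What is shaped like the part that bears plate1_c but red is not meant.

How it is judged:
By the outcome, as a careful person would: the job done as asked, in the order asked, and still so for the second after the job is handed in, with the robot touching nothing.
Of plate1, plate2, plate3 only 2 to 3 are there at a start; the rules pass over those that are not, and their reading is None.
At some moment in a run one of plate1, plate2, plate3, nut may be knocked a few centimetres aside while the robot is not near it.
It also fails if it takes over 192 s, if anything falls off the work surface, if the arm or the gripper's body presses on something with over 40 N, if the wrist force passes 120 N, or if a joint passes its speed limit or range.

ROBOT

A 7-joint arm with a two-finger parallel gripper is mounted at the origin on the work surface. World frame = base frame: x ahead of the robot, y to its left, z up, the work surface at z = 0. Lengths are in m, angles in rad, forces in N, time in s.
With the tool pointing down it reaches from about 0.4 to 0.9 m from the base axis. Payload 5.5 kg.
Tool frame: the origin (TCP) lies midway between the tips of the shut fingers; the grasp point (between the pads) lies 19 mm behind it (manip.grip_depth is the distance from the TCP to the grasp point, in m); z points along the fingers, x is the direction in which the jaws open and shut, and the axes are right-handed (so a half turn about z gives the same grasp; the last joint's range is limited). The gripper opens to 92 mm and grips with 3 to 60 N. Pads are 19 mm wide; open, the fingers measure 130 mm over their backs; the gripper's body (75 mm by 190 mm) begins 47 mm behind the grasp point.
Start: joints at [1.538, 0.501, -0.427, 1.55, 0.221, 1.138, -0.21], TCP at [0.19, -0.622, 0.227] pointing down, gripper open.
Joint ranges: [-2.88, 2.88], [-0.31, 2.03], [-1.54, 1.56], [0.2, 2.42], [-1.41, 4.55], [0.19, 2.02], [-2.57, 2.57]. Speed limits (rad/s): [2.57, 2.57, 3.14, 3.14, 3.14, 3.14, 3.14].

INTERFACE

Orientations are given as a unit quaternion [x, y, z, w].
In Python, from bench import manip, effector, viewer gives the robot as it stands. Calls block until the motion is done:
- manip.move_pose(position, orientation): joint-space move of the TCP to a pose.
- manip.servo_line(position, ori=None, vel=0.15): straight line of the TCP; ori=None keeps the orientation; vel is the mean speed in m/s.
- manip.movej(angles): joint-space move.
- effector.open_jaws() and effector.close(f_grip=None): open the fingers fully, or close them until they stop; f_grip is the grip in N (None keeps the last).
- manip.sleep(seconds).
- manip.solve_ik(position, orientation): joint angles nearest the present ones, or None.
- viewer.get_image(name): name is "side" or "top"; returns the picture (480x640x3 uint8, red, green, blue); there is no depth.
- viewer.get_calibration(name): a dict with "vfov" (degrees; the focal length in pixels is half the picture's height over the tangent of half this angle, whatever the lens; pixels are square), "cx", "cy" (the principal point, pixels), "eye" and "attitude" of the camera in the world. Camera axes: x right, y down, z forward; pixel columns grow to the right and rows downward; lengths in m; the calibration is good to about 2 mm. A picture is of the moment at which its call begins. get_calibration takes no time and is no camera call.
A pose or a line that the arm cannot do raises manip.PlanningError and nothing moves.
- manip.hand_in(): hands the job in, once; it reports no verdict.
Readings, each from a call of its own:
- manip.current_clock(): time.
- manip.current_q(): joint angles.
- manip.current_joint_velocities(): joint speeds.
- manip.current_tau(): joint torques, N m.
- manip.current_tool_pos(): TCP position.
- manip.current_tcp_rot(): TCP orientation.
- manip.current_force(): force on the tool from outside, world axes, zero at the start.
- manip.current_wrist_torque(): the same for the moment, N m.
- manip.current_finger_gap(): finger opening in m.
Only numpy, scipy, OpenCV 4.12 (cv2) and the standard library are available. Lean on these libraries where they do the work, as an engineer would, in place of code of your own. Each camera call takes 0.05 s, during which the arm holds its last target.

## Working session

There is one attempt and no reset: what is moved stays moved. The work goes in short steps, each a Python script; the robot and the scene stay as the last script left them, time stands still between calls to the robot, and variables do not carry over. Pictures are saved under pics/ and viewed, and the job is handed in when it is done.

```bash
ls -la; mkdir -p pics; python3 - <<'E'
from bench import manip, effector, viewer
import cv2
for n in ("side","top"):
    c=viewer.get_calibration(n);print(n,c)
    cv2.imwrite(f"pics/{n}0.png",viewer.get_image(n)[:,:,::-1])
print(manip.current_clock(),manip.current_tool_pos(),manip.current_tcp_rot(),manip.current_finger_gap(),manip.grip_depth)
E
```

```text
total 12
drwxr-xr-x  3 agent agent 4096 Dec  6 07:06 .
drwxr-xr-x 23 root  root  4096 Dec  6 07:06 ..
drwxr-xr-x  2 agent agent 4096 Dec  6 07:06 pics
side {'vfov': 54.16092361120241, 'cx': 324.05147073492356, 'cy': 239.22487663516242, 'eye': array([-0.19342875,  0.66906959,  0.89237791]), 'attitude': array([-0.3288546 ,  0.82919007, -0.4175331 ,  0.17310283])}
top {'vfov': 48.65781117076231, 'cx': 311.46694963942764, 'cy': 237.02853800115304, 'eye': array([ 0.42072885, -0.08232733,  1.6240861 ]), 'attitude': array([ 0.71153708, -0.70188433,  0.02027102, -0.02573828])}
0.1 [ 0.18926565 -0.62117394  0.22578772] [ 8.03599127e-01 -5.95170285e-01 -6.83641421e-04 -5.54590550e-04] 0.0917685089059611 0.0188
```

View pics/side0.png

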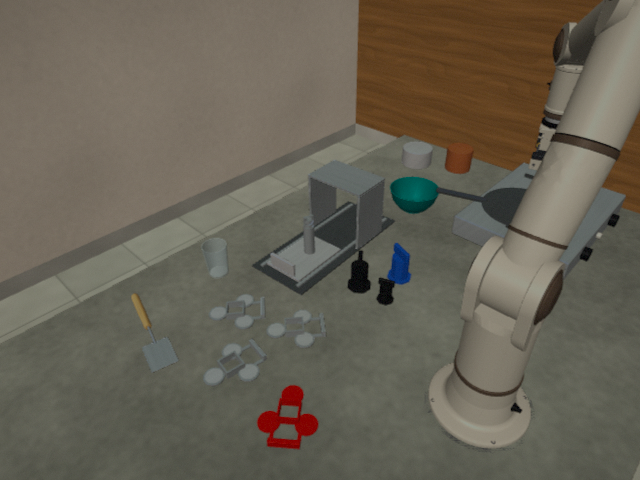

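View pics/top0.png

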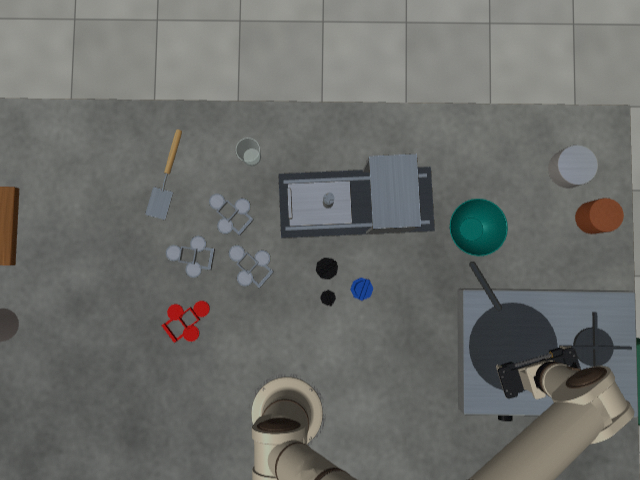

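```bash
cat > h.py <<'E'
import numpy as np, cv2
from scipy.spatial.transform import Rotation as R
from bench import manip, effector, viewer
CAL={n:viewer.get_calibration(n) for n in("side","top")}
def ray(n,u,v):
    c=CAL[n];f=240/np.tan(np.radians(c['vfov']/2))
    d=np.array([(u-c['cx'])/f,(v-c['cy'])/f,1.0])
    return c['eye'],R.from_quat(c['attitude']).apply(d)
def onz(n,u,v,z):
    e,d=ray(n,u,v);return e+d*(z-e[2])/d[2]
def proj(n,p):
    c=CAL[n];f=240/np.tan(np.radians(c['vfov']/2))
    q=R.from_quat(c['attitude']).inv().apply(np.asarray(p)-c['eye'])
    return np.array([c['cx']+f*q[0]/q[2],c['cy']+f*q[1]/q[2]])
def tri(a,b):
    e1,d1=ray("top",*a);e2,d2=ray("side",*b)
    A=np.stack([d1,-d2],1);s=np.linalg.lstsq(A,e2-e1,rcond=None)[0]
    p,q=e1+s[0]*d1,e2+s[1]*d2
    return (p+q)/2,np.linalg.norm(p-q)
def down(yaw):  # tool z down, jaw axis (tool x) along world angle yaw
    x=np.array([np.cos(yaw),np.sin(yaw),0]);z=np.array([0,0,-1.]);y=np.cross(z,x)
    return R.from_matrix(np.stack([x,y,z],1)).as_quat()
E
python3 - <<'E'
from h import *
t=cv2.imread("pics/top0.png");s=cv2.imread("pics/side0.png")
c=t[180:300,150:290];cv2.imwrite("pics/t_pl.png",cv2.resize(c,None,fx=5.5,fy=5,interpolation=cv2.INTER_CUBIC) if 0 else cv2.resize(c,None,fx=5,fy=5,interpolation=cv2.INTER_CUBIC))
c=t[140:310,270:440];cv2.imwrite("pics/t_st.png",cv2.resize(c,None,fx=3.5,fy=3.5,interpolation=cv2.INTER_CUBIC))
c=s[285:390,190:340];cv2.imwrite("pics/s_pl.png",cv2.resize(c,None,fx=5,fy=5,interpolation=cv2.INTER_CUBIC))
c=s[150:315,245:420];cv2.imwrite("pics/s_st.png",cv2.resize(c,None,fx=3.5,fy=3.5,interpolation=cv2.INTER_CUBIC))
E
```

```text
(no output)
```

View pics/t_pl.png

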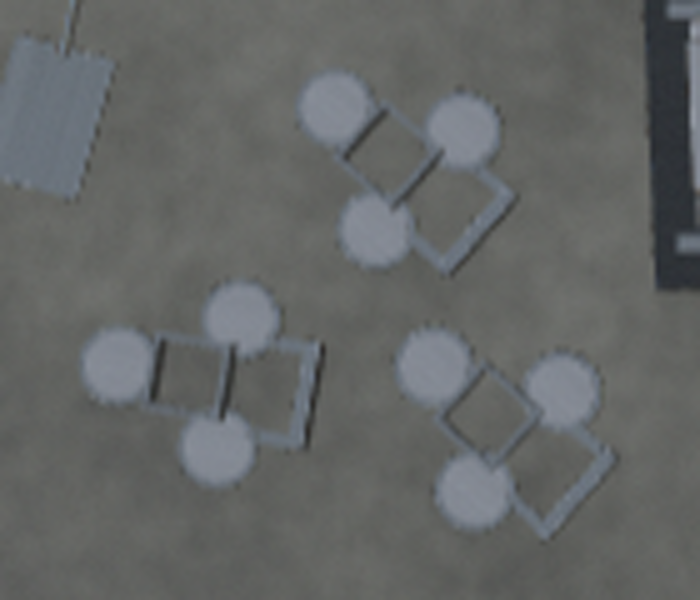

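View pics/t_st.png

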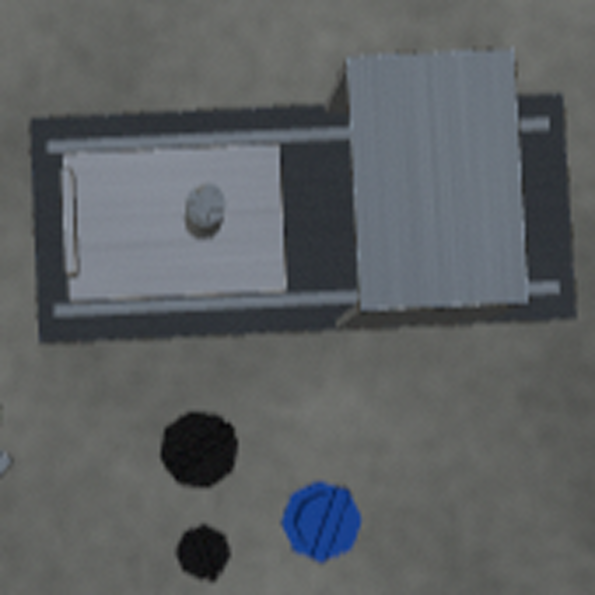

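View pics/s_pl.png

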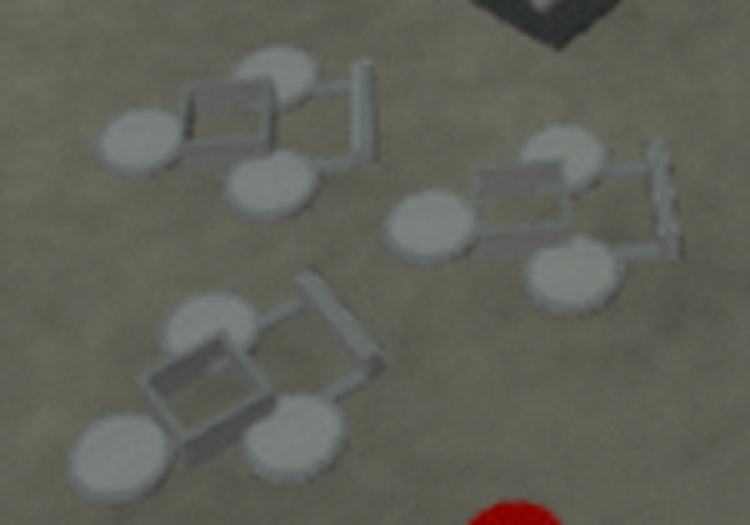

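View pics/s_st.png

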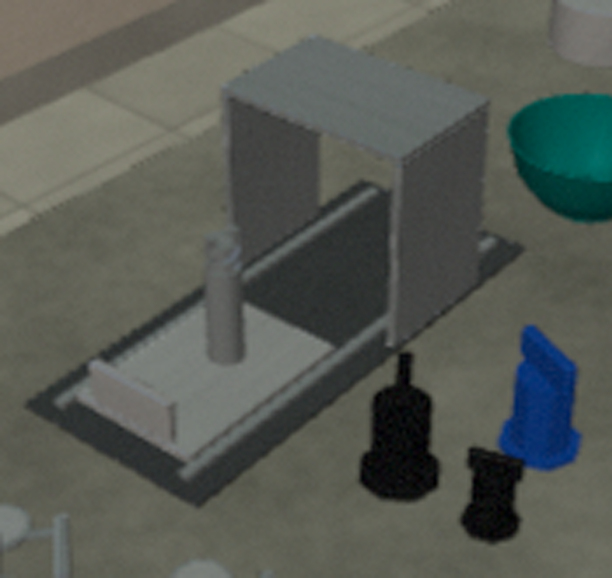

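```bash
cat >> h.py <<'E'
def plates(img,roi=(110,340,120,560)):   # rgb; returns list of (centre,yaw,score,cups)
    r0,r1,c0,c1=roi
    hsv=cv2.cvtColor(img,cv2.COLOR_RGB2HSV).astype(int);V=hsv[:,:,2]
    m=((V>135)&(hsv[:,:,1]<60)).astype(np.uint8);k=np.zeros_like(m);k[r0:r1,c0:c1]=m[r0:r1,c0:c1]
    k=cv2.morphologyEx(k,cv2.MORPH_OPEN,cv2.getStructuringElement(cv2.MORPH_ELLIPSE,(7,7)))
    n,l,st,ce=cv2.connectedComponentsWithStats(k)
    cups=[]
    for i in range(1,n):
        if 110<st[i,4]<300 and max(st[i,2:4])<22: cups.append(onz("top",*ce[i],0.005))
    return cups
def triples(img,cups,z0=0.0,verbose=False):
    import itertools
    V=cv2.GaussianBlur(img.max(2),(3,3),0).astype(float);out=[]
    for t in itertools.combinations(cups,3):
        d=[np.linalg.norm(t[i][:2]-t[j][:2]) for i,j in((0,1),(0,2),(1,2))]
        if max(abs(np.array(d)-0.0797))<0.007:
            c=np.mean(t,0);best=[]
            for q in t:
                a=np.arctan2(*(c-q)[[1,0]]);s=0
                e=np.array([np.cos(a),np.sin(a)]);f=np.array([-e[1],e[0]])
                smp=[]
                for w in np.linspace(-.028,.028,15):
                    u,v=proj("top",[*(c[:2]+.072*e+w*f),z0+.018]);smp.append(V[int(round(v)),int(round(u))])
                best.append((np.mean(smp),a))
            best.sort();a=best[-1][1]
            # refine yaw from all cups
            ang=[np.arctan2(*(q-c)[[1,0]])-a for q in t]
            corr=[(x-np.pi/3+np.pi/3)%(2*np.pi/3)-np.pi/3 for x in ang]
            out.append((c[:2],a+np.mean(corr),best[-1][0]-best[-2][0],np.round(d,4)))
    return out
E
python3 - <<'E'
from h import *
img=cv2.imread("pics/top0.png")[:,:,::-1]
c=plates(img)
print(np.round([[*x[:2],*proj("top",x)] for x in c],3))
for p in triples(img,c):print(p,proj("top",[*(p[0]+.072*np.array([np.cos(p[1]),np.sin(p[1])])),.018]))
V=img.max(2);print(V[250:262:2,225:235:2]); 
for q in ((217,201),(173,253)):print(V[q[1]-9:q[1]+10:1,q[0]])
hsv=cv2.cvtColor(img,cv2.COLOR_RGB2HSV).astype(int)
# carriage: 
m=((hsv[:,:,2]>135)&(hsv[:,:,1]<60)).astype(np.uint8);m[:, :275]=0;m[:,360:]=0;m[:170]=0;m[235:]=0
cs,_=cv2.findContours(m,cv2.RETR_EXTERNAL,cv2.CHAIN_APPROX_NONE);b=max(cs,key=cv2.contourArea);r=cv2.minAreaRect(b);print(r)
bx=cv2.boxPoints(r);P=[onz("top",*p,.018) for p in bx];print(np.round(P,4),[np.linalg.norm(P[i]-P[i-1]) for i in range(4)])
# runner
m=((hsv[:,:,2]<75)).astype(np.uint8);m[:,:270]=0;m[:,445:]=0;m[:160]=0;m[245:]=0
cs,_=cv2.findContours(m,cv2.RETR_EXTERNAL,cv2.CHAIN_APPROX_NONE);b=np.concatenate([c for c in cs if cv2.contourArea(c)>20]);r=cv2.minAreaRect(b);print(r)
bx=cv2.boxPoints(r);P=[onz("top",*p,.006) for p in bx];print(np.round(P,4),[np.linalg.norm(P[i]-P[i-1]) for i in range(4)])
E
```

```text
[[7.78000e-01 1.22000e-01 2.50685e+02 1.55047e+02]
 [6.34000e-01 2.25000e-01 2.16379e+02 2.00855e+02]
 [6.20000e-01 1.45000e-01 2.42088e+02 2.05536e+02]
 [5.57000e-01 1.98000e-01 2.24455e+02 2.25826e+02]
 [5.04000e-01 2.78000e-01 1.97957e+02 2.42661e+02]
 [4.73000e-01 3.54000e-01 1.72938e+02 2.52377e+02]
 [4.75000e-01 1.60000e-01 2.36218e+02 2.52865e+02]
 [4.61000e-01 8.10000e-02 2.61888e+02 2.57621e+02]
 [4.22000e-01 2.91000e-01 1.92882e+02 2.69480e+02]
 [3.98000e-01 1.34000e-01 2.44079e+02 2.78142e+02]]
(array([0.60362624, 0.18940257]), np.float64(-2.2699586257064874), np.float64(18.33333333333333), array([0.0806, 0.0812, 0.0823])) [244.67260021 225.6341519 ]
(array([0.46661432, 0.3075965 ]), np.float64(-1.724481607913308), np.float64(17.266666666666666), array([0.0818, 0.0831, 0.0809])) [210.23855582 258.64912373]
(array([0.44459648, 0.12522519]), np.float64(-2.275430292891763), np.float64(19.333333333333343), array([0.0799, 0.0808, 0.0825])) [264.6589623  278.50497233]
[[102  98 112 150 148]
 [100  98 123 147 148]
 [102 102 122 147 146]
 [104 105 115 143 147]
 [103 104 103 123 14
[... 170 characters left out ...]
 119  97
  91]
((319.47894287109375, 203.04750061035156), (40.607261657714844, 61.398738861083984), 87.33700561523438)
[[ 0.686   0.0051  0.018 ]
 [ 0.6971 -0.1819  0.018 ]
 [ 0.5729 -0.1888  0.018 ]
 [ 0.5618 -0.0027  0.018 ]] [np.float64(0.12444182072490405), np.float64(0.18738813128030396), np.float64(0.12438084667014186), np.float64(0.18644788532808151)]
((355.8353271484375, 197.91123962402344), (72.63005065917969, 154.1406707763672), 87.37359619140625)
[[ 0.7467  0.0397  0.006 ]
 [ 0.7746 -0.4343  0.006 ]
 [ 0.5506 -0.4442  0.006 ]
 [ 0.5227  0.0255  0.006 ]] [np.float64(0.2244546662635849), np.float64(0.4748150554100885), np.float64(0.22419483200433765), np.float64(0.4705630938148856)]
```

```bash
python3 - <<'E'
from h import *
img=cv2.imread("pics/top0.png");g=cv2.cvtColor(img,cv2.COLOR_BGR2GRAY).astype(float)
g=cv2.GaussianBlur(g,(5,5),0)
for lo,hi in((85,115),(10,30)):
  pts=[]
  for u in range(5,636,10):
    col=g[lo:hi,u]; d=np.diff(col); 
    if lo==85: k=np.argmin(d); w=np.abs(d[max(0,k-2):k+3]);pts.append((u,lo+.5+np.average(np.arange(max(0,k-2),max(0,k-2)+len(w)),weights=w)))
    else: w=np.clip(col.max()-8-col,0,None)+1e-6;pts.append((u,lo+np.average(np.arange(len(col)),weights=w)))
  p=np.array(pts);f=np.polyfit(p[:,0],p[:,1],1);r=p[:,1]-np.polyval(f,p[:,0]);print(np.round(r,1),f, np.polyfit(p[:,0]-320,p[:,1],2))
print(proj("top",[0,0,0]),proj("top",manip.current_tool_pos()),proj("side",manip.current_tool_pos()))
print(proj("side",[0,0,0]))
E
```

```text
[-0.1 -0.1 -0.7  0.2  0.5 -0.   0.2  0.  -0.5 -0.4 -0.1 -0.4  0.3  0.4
  0.1  0.3  0.1 -0.   0.1 -0.  -0.4  0.3  0.4  0.   0.1  0.  -0.5  0.
 -0.  -0.7  0.1  0.5  0.2  0.2  0.1 -0.2  0.1 -0.  -0.3  0.1  1.4 -0.2
  0.1 -0.5 -0.6  0.1 -0.1 -0.5  0.1  0.5  0.1  0.1  0.1 -0.5  0.1  0.
 -0.  -0.2  0.5 -0.2 -0.3  0.  -0.6  0.6] [1.11045246e-02 9.74334206e+01] [-8.81955017e-07  1.11045246e-02  1.01016965e+02]
[-1.3 -1.2 -1.2 -1.1 -1.1 -1.1 -1.1 -0.6  2.9  2.4  1.3  2.3  2.7  0.3
 -0.1  2.2 -1.  -1.1 -1.  -1.1 -1.  -1.  -1.2 -1.1  2.   2.1  1.5  1.2
  2.   1.5 -0.4  0.2 -1.7 -1.6 -1.  -1.  -1.  -0.9 -0.9 -1.  -0.8  1.3
  1.2  0.7  1.   1.5  0.7 -0.  -0.  -1.  -1.1 -0.9 -0.9 -0.9 -0.9 -0.9
 -0.9  1.   0.8  0.6  0.2  0.7  0.8  0.1] [9.34491621e-03 1.90168252e+01] [-2.16783582e-06  9.34491621e-03  2.20811757e+01]
[286.04539239 411.66824962] [522.02572059 364.02916624] [539.23398834 177.85664139]
[476.64055554 400.15454506]
```

```bash
python3 - <<'E'
from h import *
s=cv2.imread("pics/side0.png");t=cv2.imread("pics/top0.png")
T=[onz("top",u,v,.005) for u,v in((216.4,200.9),(242.1,205.5),(224.5,225.8),(172.9,252.4),(261.9,257.6))]
for p in T:
    u,v=proj("side",p);print(u,v);cv2.circle(s,(int(u),int(v)),1,(0,0,255),-1)
cv2.imwrite("pics/chk.png",cv2.resize(s[270:400,170:350],None,fx=4,fy=4))
b=t[330:470,460:640];cv2.imwrite("pics/grip.png",cv2.resize(b,None,fx=4,fy=4))
E
```

```text
218.25151770818678 311.047938463134
244.92534437582964 298.2078097766182
244.30881912548583 319.97485635046235
213.80008940255354 374.19902737403424
302.247486931401 314.3841283673541
```

View pics/chk.png

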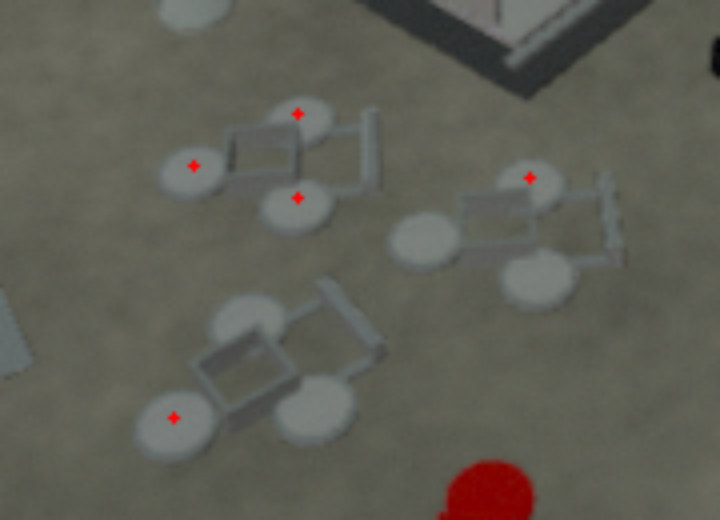

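View pics/grip.png

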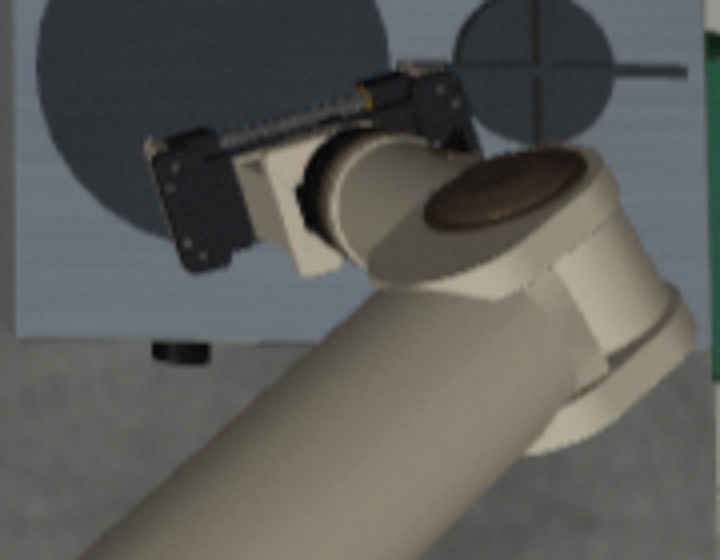

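```bash
python3 - <<'E'
from h import *
s=cv2.imread("pics/side0.png")[:,:,::-1];t=cv2.imread("pics/top0.png")[:,:,::-1]
hsv=cv2.cvtColor(s,cv2.COLOR_RGB2HSV).astype(int)
print([s[v,u] for u,v in((213,376),(284,330),(245,299),(230,320))])
m=((hsv[:,:,2]>125)&(hsv[:,:,1]<60)).astype(np.uint8);k=np.zeros_like(m);k[285:395,195:335]=m[285:395,195:335]
k=cv2.morphologyEx(k,cv2.MORPH_OPEN,cv2.getStructuringElement(cv2.MORPH_ELLIPSE,(7,7)))
n,l,st,ce=cv2.connectedComponentsWithStats(k)
for c in plates(t):
    a=proj("top",c);b=proj("side",c)
    i=1+np.argmin(np.linalg.norm(ce[1:]-b,axis=1))
    if np.linalg.norm(ce[i]-b)<8:print(np.round(c,4),np.round(b,1),np.round(ce[i],1),st[i,4],np.round(tri(a,ce[i])[0],4),round(tri(a,ce[i])[1],4))
E
```

```text
[array([121, 128, 124], dtype=uint8), array([109, 115, 112], dtype=uint8), array([123, 129, 125], dtype=uint8), array([89, 91, 80], dtype=uint8)]
[0.4746 0.16   0.005 ] [276.4 328.1] [276.  330.7] 62 [ 0.475   0.1615 -0.0037] 0.0003
```

```bash
python3 - <<'E'
from h import *
s=cv2.imread("pics/side0.png")[:,:,::-1];t=cv2.imread("pics/top0.png")[:,:,::-1]
V=s.max(2)
m=(V>113).astype(np.uint8);k=np.zeros_like(m);k[285:395,195:335]=m[285:395,195:335]
k=cv2.morphologyEx(k,cv2.MORPH_OPEN,cv2.getStructuringElement(cv2.MORPH_ELLIPSE,(7,7)))
n,l,st,ce=cv2.connectedComponentsWithStats(k)
for c in plates(t):
    a=proj("top",c);b=proj("side",c)
    i=1+np.argmin(np.linalg.norm(ce[1:]-b,axis=1))
    if np.linalg.norm(ce[i]-b)<8:print(np.round(c,4),np.round(b,1),np.round(ce[i],1),st[i,2:],np.round(tri(a,ce[i])[0],4),round(tri(a,ce[i])[1],4))
E
```

```text
[0.6337 0.2248 0.005 ] [218.2 311. ] [217.8 312.1] [ 16  12 139] [0.6344 0.2257 0.0014] 0.0007
[0.6202 0.1454 0.005 ] [244.9 298.2] [247.5 298.7] [10  9 61] [0.618  0.1429 0.0035] 0.0071
[0.557 0.198 0.005] [244.3 320. ] [243.7 320.9] [ 16  12 138] [0.5577 0.1991 0.0018] 0.0013
[0.5042 0.2779 0.005 ] [232.  348.3] [231.3 348.3] [ 17  11 122] [0.5048 0.2786 0.0052] 0.0018
[0.4735 0.3537 0.005 ] [213.8 374.2] [213.4 375.2] [ 18  15 209] [0.4738 0.3548 0.0019] 0.0006
[0.4746 0.16   0.005 ] [276.4 328.1] [275.8 329.1] [ 17  13 167] [0.4752 0.1611 0.0017] 0.0014
[0.4612 0.0813 0.005 ] [302.3 314.4] [303.6 314.3] [13 11 94] [0.4598 0.08   0.0055] 0.0036
[0.4221 0.2912 0.005 ] [249.2 370.4] [248.5 371.5] [ 18  15 193] [0.4226 0.2923 0.0018] 0.0012
[0.398  0.1343 0.005 ] [304.7 338.1] [304.  339.1] [ 17  13 160] [0.3985 0.1352 0.0019] 0.0015
```

```bash
python3 - <<'E'
from h import *
t=cv2.imread("pics/top0.png");s=cv2.imread("pics/side0.png")
def up(a,k=12):
    a=cv2.resize(a,None,fx=k,fy=k,interpolation=cv2.INTER_NEAREST);return cv2.convertScaleAbs(a,alpha=1.4)
A=up(t[185:217,312:344]);B=up(s[210:258,292:324],8)
C=up(cv2.convertScaleAbs(t[252:312,310:342],alpha=2),6)
h=400;cv2.imwrite("pics/post.png",np.hstack([cv2.copyMakeBorder(x,0,max(0,h-x.shape[0]),0,4,0)[:h] for x in(A,B,C[:360])])[:, :800])
print(A.shape,B.shape,C.shape)
E
```

```text
(384, 384, 3) (384, 256, 3) (360, 192, 3)
```

View pics/post.png

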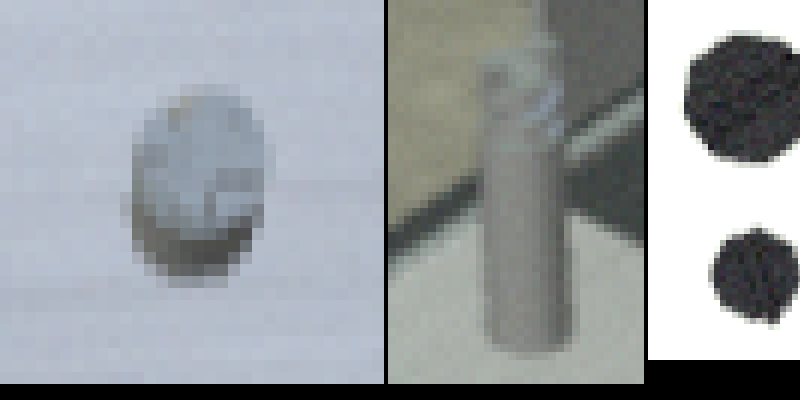

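```bash
python3 - <<'E'
from h import *
print(onz("top",328.2,197.2,.138),onz("top",327.7,202.8,.018))
for p in (onz("top",328.2,197.2,.138),):
  for z in(.018,.138):
    print(z,proj("side",[p[0],p[1],z]),proj("top",[p[0],p[1],z]))
# carriage frame
img=cv2.imread("pics/top0.png")[:,:,::-1];hsv=cv2.cvtColor(img,cv2.COLOR_RGB2HSV).astype(int)
m=((hsv[:,:,2]>135)&(hsv[:,:,1]<60)).astype(np.uint8);m[:, :275]=0;m[:,360:]=0;m[:170]=0;m[235:]=0
print([ (r, np.where(m[r])[0][[0,-1]]) for r in range(180,228,4) if m[r].any()])
# nut
V=img.max(2)
for c0,c1,r0,r1 in((312,342,255,282),(318,338,288,308)):
    k=np.zeros_like(V);k[r0:r1,c0:c1]=(V<55)[r0:r1,c0:c1]
    M=cv2.moments(k,True);u,v=M['m10']/M['m00'],M['m01']/M['m00'];print(u,v,2*np.sqrt(M['m00']/np.pi),onz("top",u,v,.006),proj("side",[*onz("top",u,v,.006)[:2],.006]))
b=img[250:300,310:345]
S=cv2.imread("pics/side0.png")
X=cv2.resize(cv2.convertScaleAbs(S[240:310,340:415],alpha=3,beta=10),None,fx=7,fy=7,interpolation=cv2.INTER_NEAREST)
Y=cv2.resize(cv2.convertScaleAbs(b[:,:,::-1].copy(),alpha=4),None,fx=8,fy=8,interpolation=cv2.INTER_NEAREST)
Y=cv2.copyMakeBorder(Y,0,90,0,0,0);cv2.imwrite("pics/nut.png",np.hstack([X,Y])[:, :800])
E
```

```text
[ 0.63062597 -0.1157572   0.138     ] [ 0.63038846 -0.11713828  0.018     ]
0.018 [309.62388143 250.11444557] [327.24721336 202.71664572]
0.138 [308.35803283 217.36304599] [328.2 197.2]
[(184, array([292, 349])), (188, array([291, 349])), (192, array([288, 349])), (196, array([288, 349])), (200, array([288, 349])), (204, array([288, 350])), (208, array([289, 350])), (212, array([289, 350])), (216, array([289, 350])), (220, array([290, 351])), (224, array([290, 305]))]
326.4726775956284 267.94535519125685 21.587164551489145 [ 0.43244883 -0.11603998  0.006     ] [359.23973692 282.37160371]
327.6588235294118 297.4117647058824 14.712264360219255 [ 0.34332275 -0.12071012  0.006     ] [385.32537743 296.29436531]
```

View pics/nut.png

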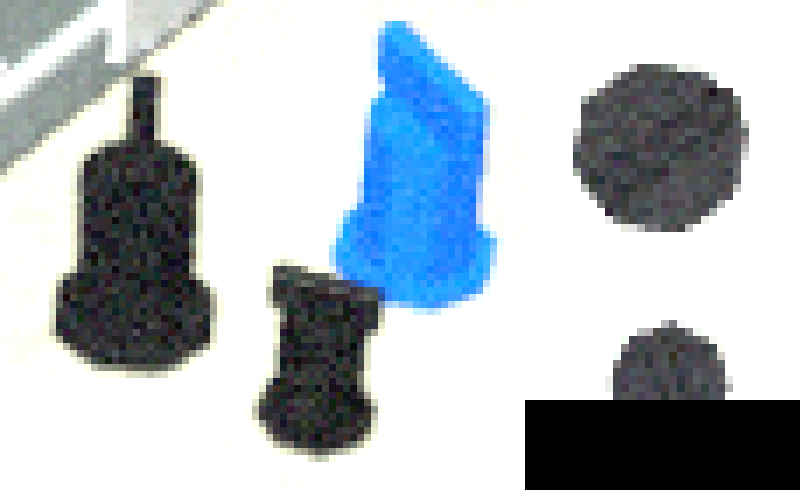

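```bash
python3 - <<'E'
from h import *
post=np.array([.6305,-.1165])
PL=dict(A=([.6036,.1894],-2.27),B=([.4446,.1252],-2.275),C=([.4666,.3076],-1.7245))
for k,(c,a) in PL.items():
    e=np.array(c)+.072*np.array([np.cos(a),np.sin(a)])
    for s in(1,-1):
        for z in(.002,.2):
            q=manip.solve_ik([*e,z],down(a+s*np.pi/2));print(k,s,z,None if q is None else np.round(q,2))
for phi in np.radians([93.4,183.4,138]):
    e=post+.072*np.array([np.cos(phi),np.sin(phi)])
    for s in(1,-1):
        for z in(.02,.22):
            q=manip.solve_ik([*e,z],down(phi+s*np.pi/2));print("place",np.degrees(phi),s,z,None if q is None else np.round(q,2))
for y in range(-180,181,30):
    q=manip.solve_ik([*post,.25],down(np.radians(y)));print(y,None if q is None else np.round(q,2))
E
```

```text
A 1 0.002 [ 0.26  0.78 -0.72  1.87  0.72  0.78 -1.56]
A 1 0.2 [ 0.49  0.58 -1.06  1.76  0.56  1.13 -1.44]
A -1 0.002 [ 0.58  1.19 -1.31  1.86  1.26  1.23  1.27]
A -1 0.2 [ 0.61  0.74 -1.3   1.76  0.75  1.25  1.55]
B 1 0.002 [ 0.44  0.6  -0.8   2.27  0.83  0.58 -1.7 ]
B 1 0.2 [ 0.78  0.16 -1.08  2.14  0.18  0.93 -1.11]
B -1 0.002 [ 0.79  1.01 -1.31  2.26  1.26  1.04  1.13]
B -1 0.2 [ 0.93  0.23 -1.28  2.14  0.27  0.95  1.94]
C 1 0.002 [ 0.22  0.84 -0.98  2.01  0.97  0.85 -1.48]
C 1 0.2 [ 0.45  0.6  -1.29  1.9   0.64  1.14 -1.24]
C -1 0.002 [ 0.4   1.13 -1.31  2.01  1.26  1.17  1.5 ]
C -1 0.2 [ 0.45  0.6  -1.29  1.9   0.64  1.14  1.9 ]
place 93.4 1 0.02 [-0.59  0.91  0.9   1.77 -0.88  0.93 -2.38]
place 93.4 1 0.22 [-0.68  0.65  1.05  1.65 -0.6   1.2  -2.57]
place 93.4 -1 0.02 [ 0.61  0.86 -0.83  1.72  0.78  0.92 -0.49]
place 93.4 -1 0.22 [ 0.73  0.65 -1.03  1.6   0.59  1.23 -0.36]
place 183.4 1 0.02 [ 0.57  0.67 -0.52  1.88  0.49  0.72 -1.75]
place 183.4 1 0.22 [ 0.8   0.45 -0.82  1.75  0.37  1.1  -1.65]
place 183.4 -1 0.02 [ 0.84  0.84 -0.92  1.87  0.86  0.9   1.12]
place 183.4 -1 0.2
[... 221 characters left out ...]
7  0.91  0.23]
place 138.0 -1 0.22 [ 0.84  0.57 -1.06  1.72  0.54  1.17  0.47]
-180 [-0.55  0.63  1.04  1.59 -0.57  1.26 -2.55]
-150 [-0.34  0.5   0.68  1.58 -0.33  1.18 -2.21]
-120 [ 0.59  0.5  -0.63  1.54  0.31  1.2  -2.19]
-90 [ 0.67  0.54 -0.75  1.54  0.38  1.22 -1.72]
-60 [ 0.77  0.6  -0.93  1.54  0.5   1.26 -1.28]
-30 [ 0.81  0.63 -1.01  1.54  0.55  1.28 -0.79]
0 [ 0.85  0.67 -1.08  1.54  0.6   1.31 -0.31]
30 [ 0.88  0.71 -1.17  1.53  0.67  1.34  0.17]
60 [ 0.85  0.67 -1.09  1.54  0.61  1.31  0.74]
90 [ 0.84  0.66 -1.07  1.54  0.59  1.3   1.27]
120 [ 0.93  0.8  -1.3   1.53  0.78  1.41  1.67]
150 [ 0.93  0.8  -1.3   1.53  0.78  1.41  2.19]
180 [-0.55  0.63  1.04  1.59 -0.57  1.26 -2.55]
```

```bash
cat >> h.py <<'E'
POST=np.array([.6305,-.1165]);SY=np.radians(3.4);PHI=np.radians(93.4)
def st(tag=""):
    print(tag,"t%.1f"%manip.current_clock(),"p",np.round(manip.current_tool_pos(),4),"gap %.4f"%manip.current_finger_gap(),"F",np.round(manip.current_force(),1),"T",np.round(manip.current_wrist_torque(),2))
def snap(tag,names=("side","top")):
    out=[]
    for n in names:
        im=viewer.get_image(n);cv2.imwrite(f"pics/{n}_{tag}.png",im[:,:,::-1]);out.append(im)
    return out
def earpos(c,a): return np.asarray(c)+.072*np.array([np.cos(a),np.sin(a)])
E
python3 - <<'E'
from h import *
c,a=[.4446,.1252],-2.275
e=earpos(c,a);q=down(a-np.pi/2)
manip.move_pose([.35,-.3,.38],manip.current_tcp_rot());st()
manip.move_pose([*e,.13],q);st("hover")
snap("1")
E
```

```text
t1.6 p [ 0.3492 -0.3014  0.3795] gap 0.0917 F [ 0.7  0.1 -0.2] T [0.02 0.01 0.01]
hover t3.5 p [0.3985 0.0697 0.13  ] gap 0.0919 F [ 0.3  0.6 -0.6] T [ 0.16 -0.04  0.  ]
```

View pics/side_1.png

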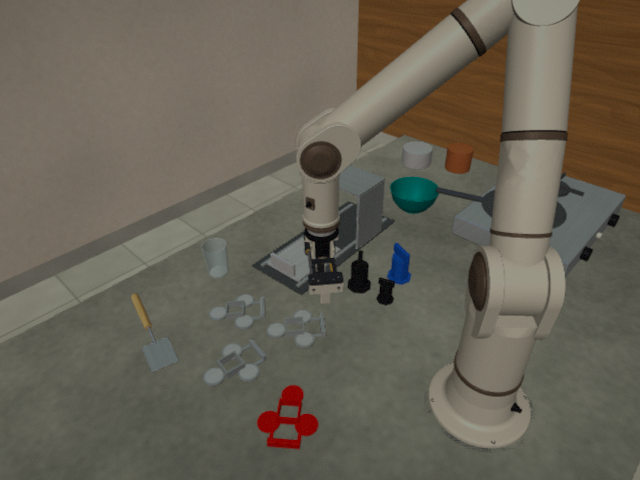

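View pics/top_1.png

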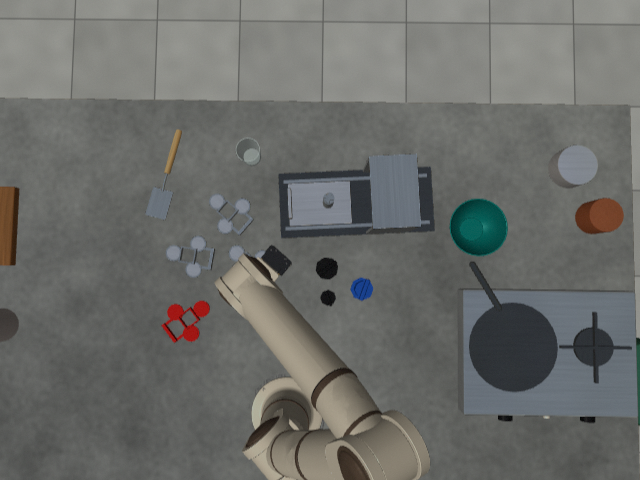

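```bash
python3 - <<'E'
from h import *
p=manip.current_tool_pos()
c,a=[.4446,.1252],-2.275;e=earpos(c,a)
manip.servo_line([*e,.03],vel=.15)
manip.servo_line([*e,.002],vel=.05);st("low")
snap("2",("side",))
effector.close(40);st("closed")
manip.servo_line([*e,.05],vel=.08);st("lift")
snap("3",("side",))
s=[cv2.imread(f"pics/side_{i}.png")[270:370,240:370] for i in(2,3)]
cv2.imwrite("pics/c23.png",cv2.resize(np.hstack(s),None,fx=3,fy=3))
E
```

```text
low t5.1 p [0.3979 0.0706 0.0019] gap 0.0921 F [ 0.7  0.3 -0. ] T [ 0.14 -0.06 -0.07]
closed t5.7 p [0.3981 0.0702 0.0021] gap 0.0654 F [-0.3 -0.2  1.2] T [ 0.08 -0.09  0.01]
lift t6.5 p [0.3977 0.07   0.0497] gap 0.0658 F [-0.4  0.5 -1.5] T [ 0.06 -0.03 -0.06]
```

View pics/c23.png

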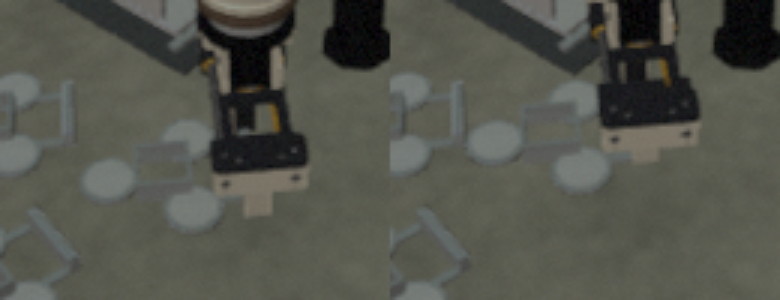

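```bash
python3 - <<'E'
from h import *
p=manip.current_tool_pos()
manip.servo_line([p[0],p[1],.22],vel=.25)
e=earpos(POST,PHI)
manip.move_pose([*e,.2],down(PHI-np.pi/2));st()
s,t=snap("4")
for n,i,u,v in(("side",s,300,190),("top",t,320,210)):
    # expected hub centre top, post top
    im=i.copy()
    h=np.array([*POST,0]);
    for P,col in(([*POST,.138],(255,0,0)),([*POST,.218],(0,255,0))):
        q=proj(n,P);cv2.circle(im,tuple(int(round(x)) for x in q),1,col,-1)
    for k in(60,180,300):
        b=PHI+np.radians(k);q=proj(n,[POST[0]+.046*np.cos(b),POST[1]+.046*np.sin(b),.203]);cv2.circle(im,tuple(int(round(x)) for x in q),1,(255,255,0),-1)
    cv2.imwrite(f"pics/{n}_4c.png",cv2.resize(im[v-65:v+65,u-80:u+80,::-1],None,fx=5,fy=4.6 if 0 else 5)[:600])
E
```

```text
t9.1 p [ 0.6257 -0.0439  0.1992] gap 0.0653 F [ 0.2 -0.2 -2.2] T [ 0.13 -0.07  0.01]
```

View pics/side_4c.png

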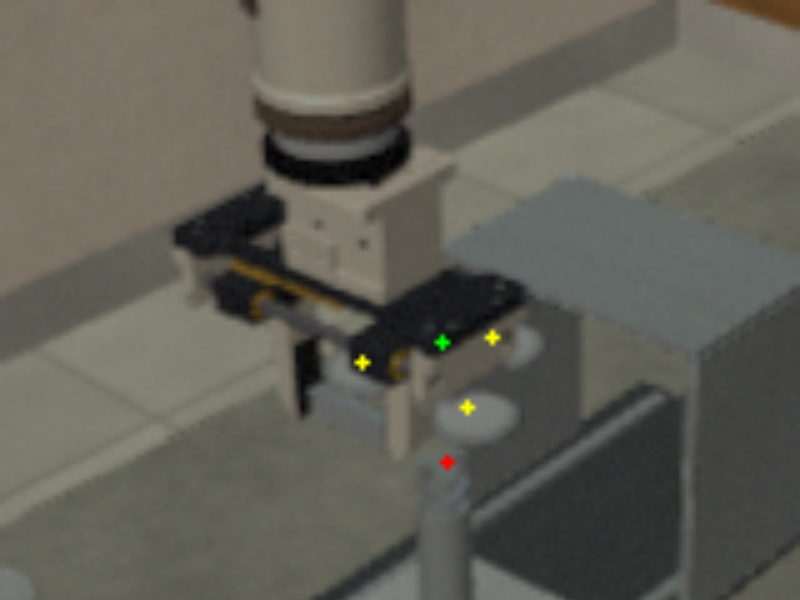

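View pics/top_4c.png

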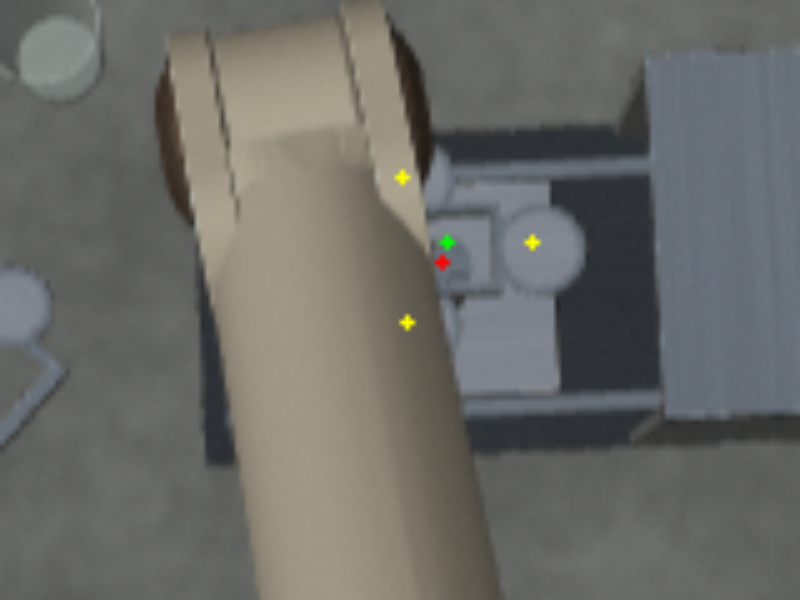

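```bash
python3 - <<'E'
from h import *
e=earpos(POST,PHI)
manip.servo_line([*e,.1475],vel=.1);st()
s,t=snap("5")
t8=cv2.resize(t[170:225,315:375,::-1],None,fx=12,fy=12,interpolation=cv2.INTER_CUBIC)[:600]
cv2.imwrite("pics/t5.png",t8[:, :800])
cv2.imwrite("pics/s5.png",cv2.resize(s[180:260,260:360,::-1],None,fx=7,fy=7,interpolation=cv2.INTER_CUBIC)[:600])
E
```

```text
t9.8 p [ 0.6265 -0.0445  0.1477] gap 0.0653 F [ 0.3 -0.1 -1.2] T [ 0.08 -0.13  0.04]
```

View pics/t5.png

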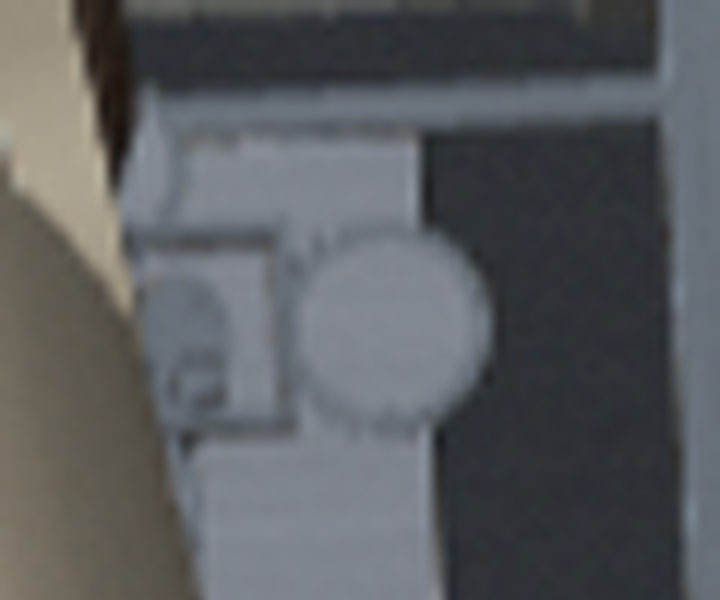

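View pics/s5.png

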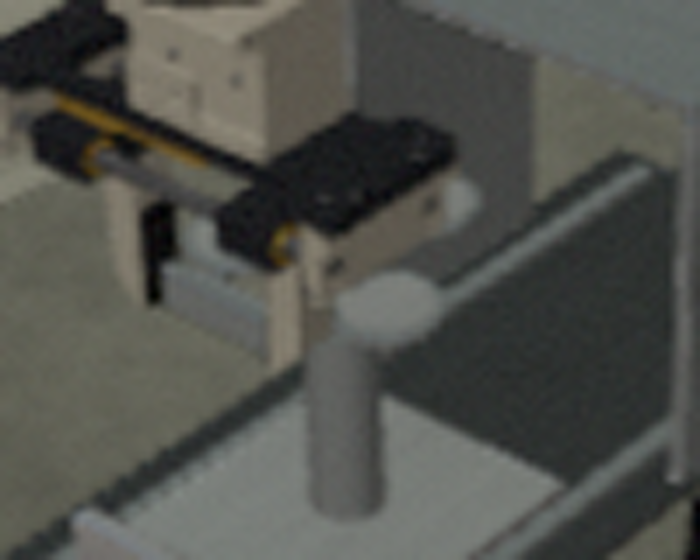

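```bash
python3 - <<'E'
from h import *
img=cv2.imread("pics/top_5.png")
c=onz("top",347.4,196.8,.1505)[:2];h=onz("top",330.3,197.25,.1655)[:2]
d=np.array([np.cos(PHI),np.sin(PHI)])
print(c,h,"exp cup",POST-.046*d,"centre from cup",c+.046*d, np.linalg.norm(c-h),np.degrees(np.arctan2(*(h-c)[::-1])))
# post top from this picture: scaled disc right edge 228, top 275
print(proj("top",[*POST,.138]), (np.array(proj("top",[*POST,.138]))-[315,170]+.5)*12)
E
```

```text
[ 0.63067633 -0.16910023] [ 0.62667728 -0.12094817] exp cup [ 0.63322809 -0.16241903] centre from cup [ 0.62794824 -0.1231812 ] 0.04831783555521729 94.74754532126391
[328.46302951 197.24774068] [167.55635409 332.97288821]
```

```bash
python3 - <<'E'
from h import *
h=np.array([.6270,-.1220])
for dp in(0,1.4):
  for k in(180,300):
    b=PHI+np.radians(k+dp);P=[h[0]+.047*np.cos(b),h[1]+.047*np.sin(b),.1505];print(k,proj("side",P),proj("top",P))
print(onz("side",315.2,223.5,.1505),"exp at",h+.047*np.array([np.cos(PHI+5.236),np.sin(PHI+5.236)]))
print(R.from_quat(manip.current_tcp_rot()).as_matrix()[:,0], np.degrees(PHI-np.pi/2))
E
```

```text
180 [321.19135802 206.5921811 ] [347.33147486 197.11501592]
300 [294.79160217 211.94289774] [321.44675569 183.85673412]
180 [320.89274906 206.46287332] [347.30597606 196.70764549]
300 [294.70659484 212.155923  ] [321.10418872 184.08041391]
[ 0.58080369 -0.09382729  0.1505    ] exp at [ 0.66623753 -0.09612692]
[0.99823478 0.05936971 0.0015993 ] 3.400000000000005
```

```bash
python3 - <<'E'
from h import *
p=manip.current_tool_pos()
manip.servo_line([p[0],p[1],.155],vel=.1)
e=earpos(POST,PHI)+[.0035,.005]
manip.servo_line([*e,.155],vel=.1)
manip.servo_line([*e,.149],vel=.1);st()
s,t=snap("6")
t8=cv2.resize(t[170:225,315:375,::-1],None,fx=10,fy=10,interpolation=cv2.INTER_CUBIC)
cv2.imwrite("pics/t6.png",t8)
E
```

```text
t10.7 p [ 0.629  -0.0398  0.1481] gap 0.0655 F [-0.4 -0.2 -2.1] T [ 0.04 -0.08  0.02]
```

View pics/t6.png

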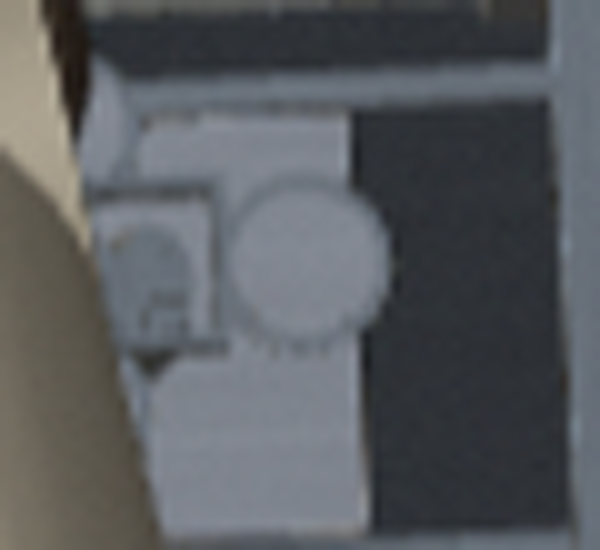

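```bash
python3 - <<'E'
from h import *
e=earpos(POST,PHI)+[.003,.005]
for z in(.13,.11,.09,.07,.05,.035,.028,.024,.021):
    manip.servo_line([*e,z],vel=.08);st()
    if np.linalg.norm(manip.current_force()-[0,0,-2])>8: print("stop");break
snap("7")
E
```

```text
t11.2 p [ 0.6284 -0.0397  0.1289] gap 0.0657 F [-0.2  0.  -2. ] T [ 0.08 -0.12 -0.  ]
 t11.6 p [ 0.6285 -0.0396  0.1091] gap 0.0653 F [-0.3 -0.3 -2. ] T [ 0.1  -0.16  0.01]
 t12.0 p [ 0.6285 -0.0396  0.0891] gap 0.0653 F [ 1.  -0.  -1.9] T [ 0.07 -0.07  0.03]
 t12.4 p [ 0.6285 -0.0396  0.0691] gap 0.0658 F [ 0.6  0.1 -1.6] T [ 0.06 -0.09  0.02]
 t12.8 p [ 0.6285 -0.0396  0.0491] gap 0.0656 F [ 0.3 -0.7 -1.9] T [ 0.06 -0.1  -0.03]
 t13.1 p [ 0.6284 -0.0396  0.0341] gap 0.0654 F [ 0.2 -0.1 -1.5] T [ 0.14 -0.24  0.04]
 t13.4 p [ 0.6288 -0.0397  0.0275] gap 0.0657 F [-0.7  0.  -2.4] T [ 0.07 -0.17  0.  ]
 t13.6 p [ 0.629  -0.0397  0.0238] gap 0.0650 F [ 0.   0.6 -2.6] T [ 0.13 -0.15  0.02]
 t13.9 p [ 0.6293 -0.0397  0.021 ] gap 0.0653 F [-0.5 -0.6 -1.9] T [ 0.08 -0.12  0.01]
```

```bash
python3 - <<'E'
import cv2,numpy as np
s=cv2.imread("pics/side_7.png")[190:290,250:360]
t=cv2.imread("pics/top_7.png")[160:240,270:380]
cv2.imwrite("pics/c7.png",np.vstack([cv2.resize(s,(550,330) if 0 else (440,400)),cv2.resize(t,(440,320))])[:600] if 0 else np.hstack([cv2.resize(s,(440,400)),cv2.resize(t,(440,320))[:400] if 0 else cv2.copyMakeBorder(cv2.resize(t,(360,262)),0,138,0,0,0)]))
E
```

```text
(no output)
```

View pics/c7.png

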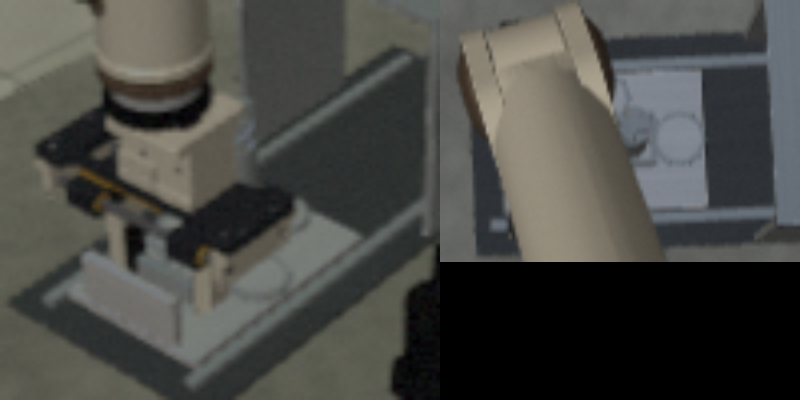

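```bash
python3 - <<'E'
from h import *
effector.open_jaws();st("open")
p=manip.current_tool_pos()
manip.servo_line([p[0],p[1],.22],vel=.25);st()
c,a=[.6036,.1894],-2.27
manip.move_pose([*earpos(c,a),.22],down(a-np.pi/2))
s,t=snap("8")
cs=plates(t);print(triples(t,cs))
a=cv2.resize(t[150:300,150:370,::-1],None,fx=3,fy=3);cv2.imwrite("pics/t8.png",a)
cv2.imwrite("pics/s8.png",cv2.resize(s[190:390,190:390,::-1],None,fx=3,fy=3))
E
```

```text
open t14.6 p [ 0.6293 -0.0397  0.021 ] gap 0.0920 F [-0.2 -0.4 -1.2] T [ 0.02 -0.12  0.06]
 t15.6 p [ 0.6282 -0.0399  0.2186] gap 0.0920 F [-0.3  0.1 -0.4] T [-0.04 -0.12 -0.01]
[(array([ 0.63310302, -0.11634299]), np.float64(-2.55964775443538), np.float64(4.466666666666654), array([0.0832, 0.0848, 0.0823]))]
```

View pics/t8.png

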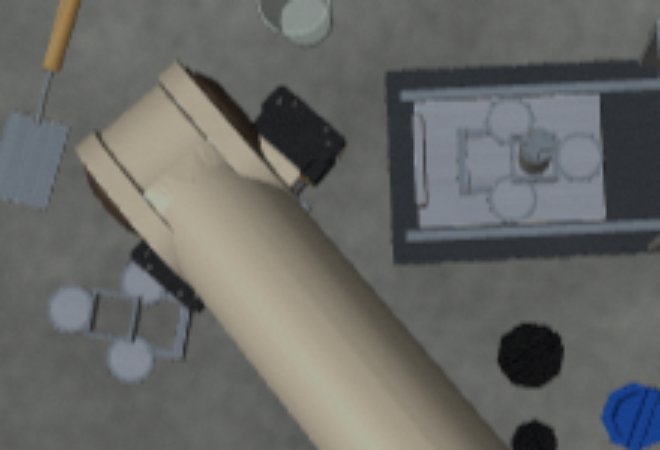

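View pics/s8.png

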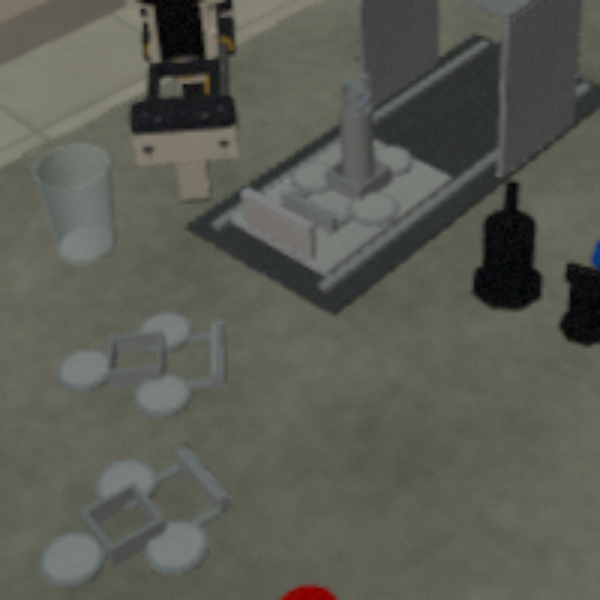

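```bash
cat >> h.py <<'E'
def pick(c,a):
    e=earpos(c,a)+[.004,.001];q=down(a-np.pi/2)
    manip.move_pose([*e,.13],q)
    manip.servo_line([*e,.03],vel=.2)
    manip.servo_line([*e,.002],vel=.06)
    effector.close(40);st("closed")
    manip.servo_line([*e,.05],vel=.12)
    manip.servo_line([*e,.24],vel=.3);st("up")
def over(off,z,tag):
    e=earpos(POST,PHI)+off
    manip.move_pose([*e,.22],down(PHI-np.pi/2))
    manip.servo_line([*e,z],vel=.15);st("over")
    s,t=snap(tag)
    cv2.imwrite(f"pics/t_{tag}.png",cv2.resize(t[170:225,315:375,::-1],None,fx=10,fy=10,interpolation=cv2.INTER_CUBIC))
E
python3 - <<'E'
from h import *
pick([.6036,.1894],-2.27)
over([.002,.002],.149,"9")
E
```

```text
closed t19.6 p [0.5611 0.1354 0.0021] gap 0.0655 F [-0.   0.1  2.1] T [0.25 0.24 0.12]
up t20.9 p [0.5603 0.1343 0.2381] gap 0.0654 F [ 0.1  0.2 -2. ] T [ 0.03 -0.06 -0.02]
over t23.1 p [ 0.6287 -0.0423  0.1494] gap 0.0654 F [-0.1  0.4 -0.9] T [ 0.05 -0.1   0.06]
```

View pics/t_9.png

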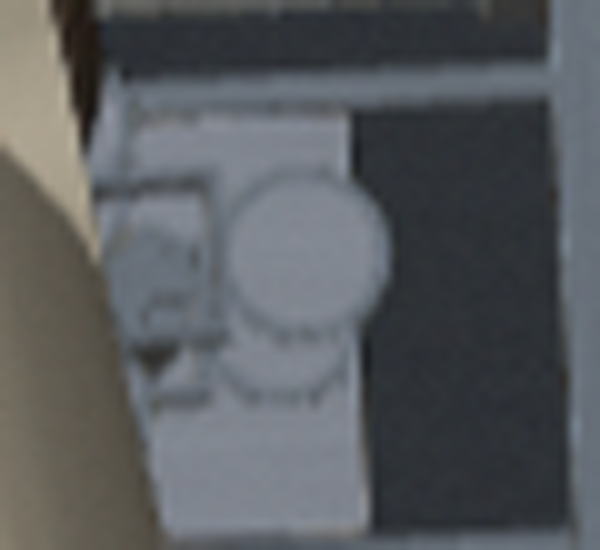

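View pics/side_9.png

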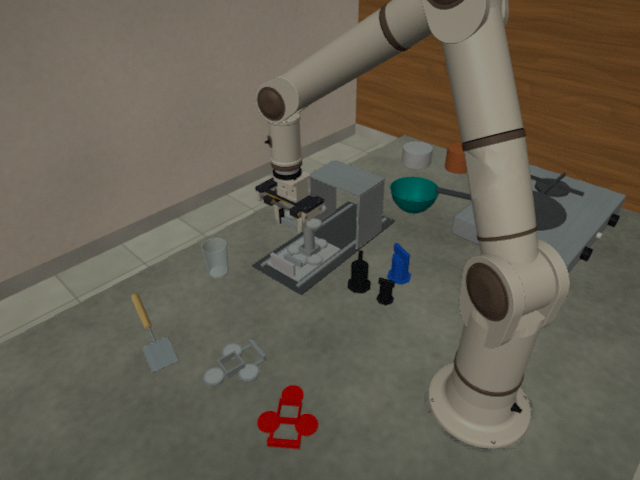

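```bash
cat >> h.py <<'E'
def lower(off,zend):
    e=earpos(POST,PHI)+off
    p=manip.current_tool_pos();manip.servo_line([*e,p[2]],vel=.05)
    for z in [x for x in(.13,.11,.09,.075,.06,.05) if x>zend+.004]+[zend+.004,zend]:
        manip.servo_line([*e,z],vel=.08);st()
        if np.linalg.norm(manip.current_force()-[0,0,-2])>8: print("stop");return False
    return True
E
python3 - <<'E'
from h import *
if lower([.0003,.0012],.041):
    effector.open_jaws();p=manip.current_tool_pos();manip.servo_line([p[0],p[1],.22],vel=.25)
    c,a=[.4666,.3076],-1.7245
    manip.move_pose([*earpos(c,a),.25],down(a-np.pi/2));st()
s,t=snap("10")
cv2.imwrite("pics/s10.png",cv2.resize(s[190:390,190:390,::-1],None,fx=3,fy=3))
E
```

```text
t23.9 p [ 0.6257 -0.0434  0.1288] gap 0.0656 F [ 0.1 -0.7 -1.4] T [ 0.11 -0.12  0.03]
 t24.3 p [ 0.6259 -0.0434  0.1091] gap 0.0654 F [-0.1  0.5 -1.9] T [ 0.09 -0.11 -0.01]
 t24.7 p [ 0.6258 -0.0434  0.0891] gap 0.0652 F [ 0.   0.2 -1.5] T [ 0.07 -0.09 -0.02]
 t25.0 p [ 0.6258 -0.0434  0.0741] gap 0.0656 F [-0.3 -0.  -1.3] T [ 0.12 -0.08  0.  ]
 t25.4 p [ 0.6258 -0.0434  0.0591] gap 0.0652 F [-0.6  0.5 -1.1] T [ 0.11 -0.08  0.05]
 t25.6 p [ 0.6259 -0.0434  0.0492] gap 0.0654 F [-0.3 -0.2 -1.5] T [ 0.1  -0.08 -0.01]
 t25.9 p [ 0.6263 -0.0434  0.0447] gap 0.0656 F [-0.2  0.  -1.4] T [ 0.08 -0.11 -0.01]
 t26.1 p [ 0.6265 -0.0435  0.0409] gap 0.0657 F [ 0.2  0.4 -1.5] T [ 0.05 -0.1  -0.02]
 t29.5 p [0.4558 0.2359 0.2496] gap 0.0919 F [-0.1  0.1 -0. ] T [ 0.1  -0.09 -0.07]
```

View pics/s10.png

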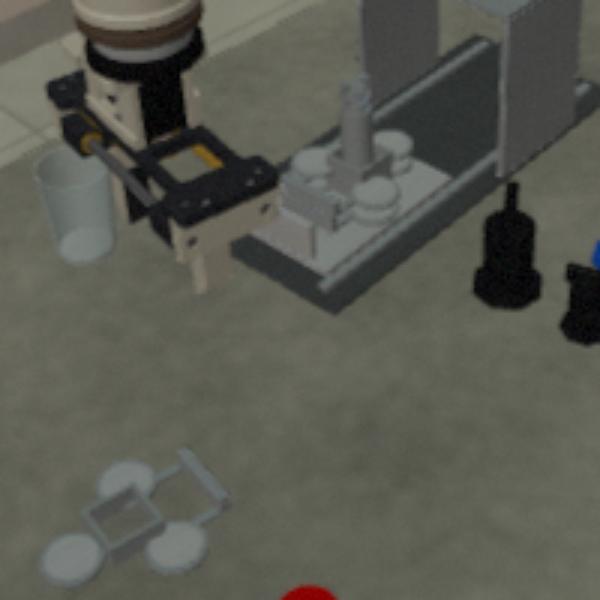

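View pics/top_10.png

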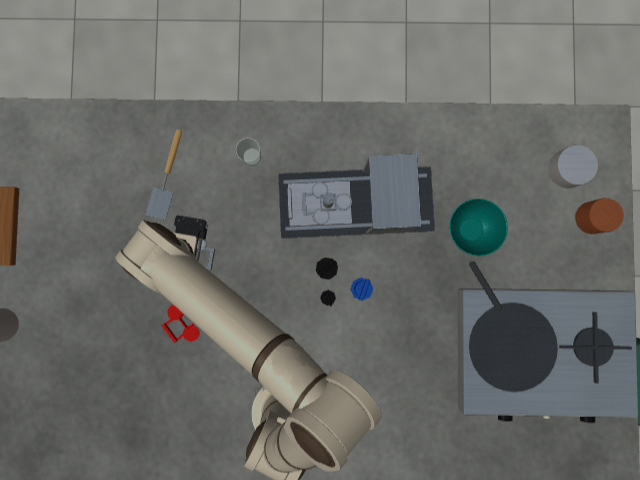

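```bash
python3 - <<'E'
from h import *
pick([.4666,.3076],-1.7245)
over([.0003,.0012],.149,"11")
E
```

```text
closed t32.0 p [0.4593 0.2374 0.0021] gap 0.0653 F [-1.3 -0.6  2.1] T [0.03 0.37 0.07]
up t33.3 p [0.4588 0.2362 0.2382] gap 0.0653 F [ 0.3 -0.4 -2.6] T [0.08 0.01 0.02]
over t35.8 p [ 0.627  -0.043   0.1495] gap 0.0657 F [ 0.1  0.2 -1.5] T [ 0.03 -0.12  0.  ]
```

View pics/t_11.png

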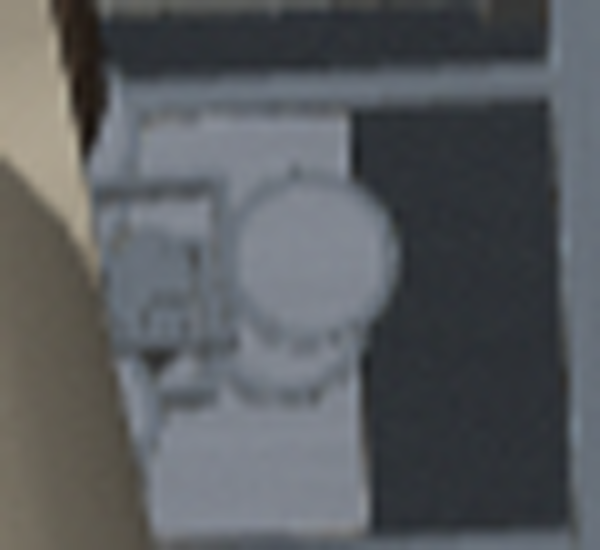

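```bash
python3 - <<'E'
from h import *
if lower([.0003,.003],.061):
    effector.open_jaws();p=manip.current_tool_pos();manip.servo_line([p[0],p[1],.25],vel=.25)
    manip.move_pose([.42,.12,.3],down(np.radians(38.6)));st()
s,t=snap("12")
V=t.max(2);k=np.zeros_like(V);k[240:285,305:350]=(V<55)[240:285,305:350]
M=cv2.moments(k,True);u,v=M['m10']/M['m00'],M['m01']/M['m00'];print(u,v,onz("top",u,v,.006))
cv2.imwrite("pics/s12.png",cv2.resize(s[190:310,240:420,::-1],None,fx=4,fy=4))
cv2.imwrite("pics/t12.png",cv2.resize(t[150:310,270:450,::-1],None,fx=3.5,fy=3.5))
E
```

```text
t36.5 p [ 0.6256 -0.0417  0.1287] gap 0.0655 F [-0.5  0.9 -2.1] T [ 0.12 -0.12 -0.01]
 t36.9 p [ 0.6258 -0.0416  0.1091] gap 0.0654 F [-0.2 -0.2 -2.1] T [ 0.08 -0.15 -0.  ]
 t37.3 p [ 0.6258 -0.0416  0.0891] gap 0.0655 F [ 0.  -0.2 -0.7] T [ 0.1  -0.1   0.04]
 t37.6 p [ 0.6258 -0.0416  0.0741] gap 0.0650 F [ 0.5  0.4 -1.4] T [ 0.13 -0.09  0.04]
 t37.9 p [ 0.6259 -0.0416  0.0642] gap 0.0652 F [ 0.2 -0.  -0.9] T [ 0.12 -0.09 -0.01]
 t38.2 p [ 0.6266 -0.0416  0.061 ] gap 0.0651 F [-0.1 -0.1 -1.3] T [ 0.1  -0.09  0.01]
 t40.8 p [0.4211 0.119  0.2998] gap 0.0920 F [0.3 0.5 0.2] T [-0.01 -0.16  0.01]
326.4726775956284 267.94535519125685 [ 0.43244883 -0.11603998  0.006     ]
```

View pics/s12.png

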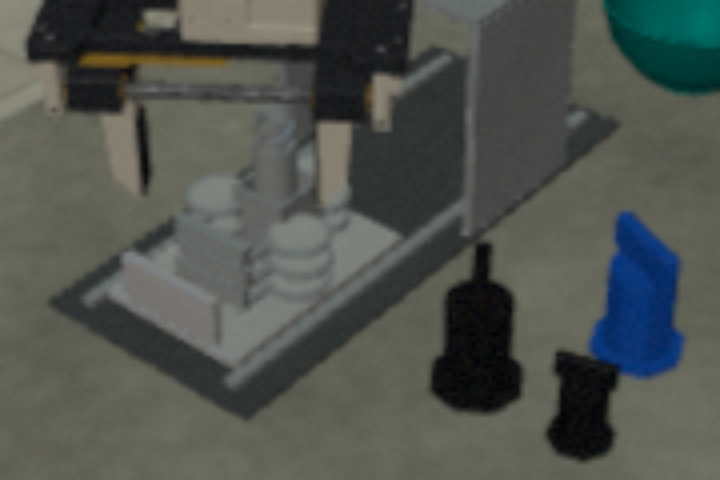

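View pics/t12.png

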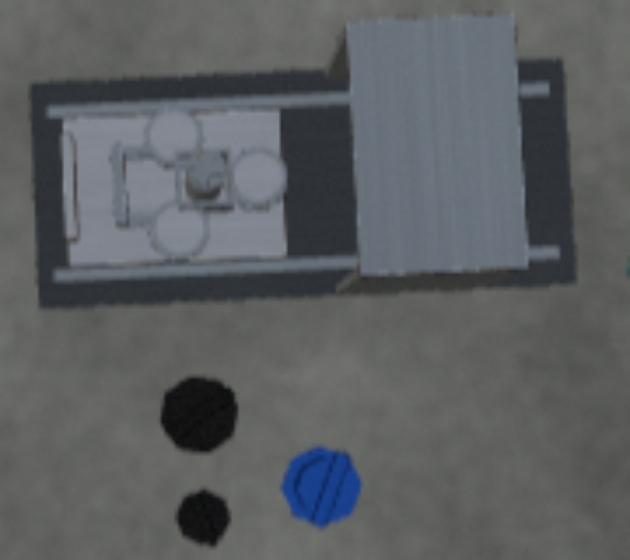

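```bash
python3 - <<'E'
from h import *
n=[.4325,-.116];y=np.radians(38.6)
manip.move_pose([*n,.2],down(y))
s,_=snap("13")
manip.servo_line([*n,.11],vel=.2);manip.servo_line([*n,.0775],vel=.06);st("low")
s,=snap("14",("side",))
effector.close(40);st("closed")
s2,=snap("15",("side",))
cv2.imwrite("pics/c14.png",cv2.resize(np.hstack([x[220:310,320:430,::-1] for x in(s,s2)]),None,fx=3.5,fy=3.5))
E
```

```text
low t43.3 p [ 0.4324 -0.1159  0.0773] gap 0.0918 F [ 0.1  0.4 -0.6] T [-0.02 -0.15 -0.01]
closed t44.5 p [ 0.4321 -0.116   0.0773] gap 0.0116 F [ 1.1  1.1 -1.8] T [ 0.04 -0.15 -0.01]
```

View pics/c14.png

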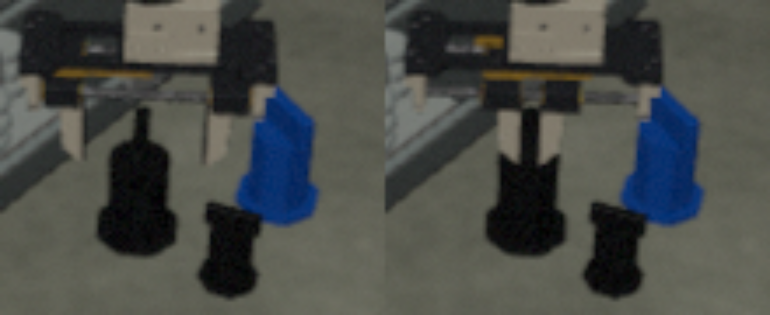

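```bash
python3 - <<'E'
from h import *
p=manip.current_tool_pos()
manip.servo_line([p[0],p[1],.27],vel=.25)
P=np.array([.632,-.1155])
manip.move_pose([*P,.27],down(np.radians(-40)));
manip.servo_line([*P,.2225],vel=.1);st()
s,t=snap("16")
c=s[180:280,260:360,::-1];cv2.imwrite("pics/s16.png",cv2.resize(cv2.convertScaleAbs(c,alpha=1.6),None,fx=6,fy=6,interpolation=cv2.INTER_CUBIC))
for z in(.018,.138,.145,.151,.219): print(z,proj("side",[*P,z]))
V=s.max(2)
for r in range(194,246,2): 
    x=np.where(V[r,290:330]<60)[0]; print(r,(x[0]+290,x[-1]+290) if len(x) else None, V[r,298:322:2])
E
```

```text
t47.5 p [ 0.6322 -0.1155  0.2227] gap 0.0119 F [ 0.4 -0.1 -0.9] T [-0.04 -0.09 -0.06]
0.018 [309.24670968 249.96613899]
0.138 [307.96181102 217.22198275]
0.145 [307.88271791 215.20638639]
0.151 [307.81453945 213.46893705]
0.219 [307.01615041 193.12291578]
194 (np.int64(296), np.int64(318)) [15 17 15 47 50 54 48 29 19 34 56 69]
196 (np.int64(299), np.int64(316)) [88 21  8 11 13 23 15 16 18 45 69 68]
198 (np.int64(300), np.int64(316)) [95 17 16 15 18 20  8  9  8 43 67 68]
200 (np.int64(300), np.int64(316)) [101  15  16  13  11  13  14   9   4  42  67  67]
202 (np.int64(300), np.int64(316)) [98 17 12  8 18 14 17 10  2 45 65 68]
204 (np.int64(300), np.int64(316)) [100  12   4  11  12  15  10   4   2  47  66  66]
206 (np.int64(300), np.int64(316)) [99 23 17 11 15 13 15 10  7 41 66 68]
208 (np.int64(300), np.int64(316)) [99 29 14  8  8 13 10  4 10 36 68 68]
210 (np.int64(300), np.int64(318)) [98 44  8  8 12  8 18 12  7 25 59 68]
212 (np.int64(298), np.int64(319)) [38 16 16 13 11 11 11  7 15 13 14 69]
214 (np.int64(297), np.int64(320)) [14 11 14 11 18 14 18 10  1  7  7 59]
216 (np.int64(298
[... 495 characters left out ...]
1  99  97  94 103 103  92  77  88 103 109 101]
230 (np.int64(327), np.int64(329)) [ 99  99  94  90  96  96  87  73 105 126 124 125]
232 (np.int64(328), np.int64(329)) [103  83  70  91  96  94  86  74  89 119 126 127]
234 (np.int64(327), np.int64(329)) [105  77  90  91  97  93  87  72  78  95 104 117]
236 (np.int64(328), np.int64(329)) [107  90  69  89  98  94  87  73  80  96  87  93]
238 (np.int64(328), np.int64(329)) [103  94 101  97  96  98  90  77  87  75  68  81]
240 (np.int64(328), np.int64(329)) [108  95  95  97 100  98  93  92  64  66  69  82]
242 (np.int64(329), np.int64(329)) [101  84  97  97  97  93  80  65  69  73  64  77]
244 None [116  91  94  95  94  96  79  93 121 123 109  97]
```

View pics/s16.png

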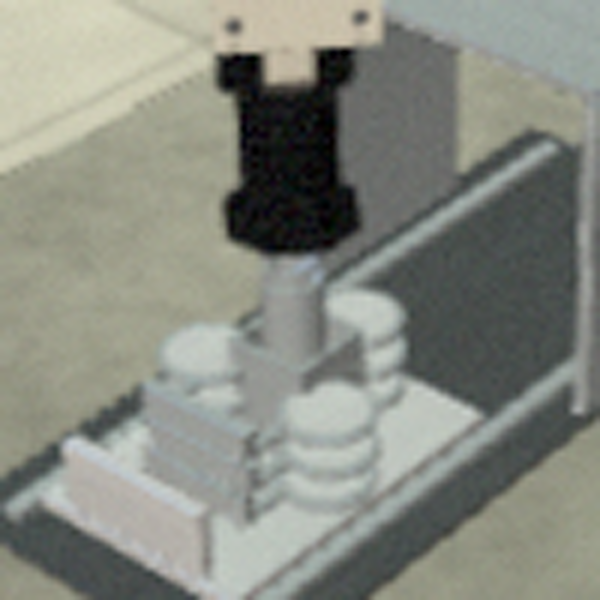

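```bash
python3 - <<'E'
from h import *
s=cv2.imread("pics/side0.png").max(2).astype(int)
for r in range(214,256,3): print(r,s[r,300:318])
s=cv2.imread("pics/side_16.png").max(2).astype(float)
for r in(200,202,204,206,208):
    L=s[r,295:308];Rr=s[r,308:322]
    bl,br=s[r,294:298].mean(),s[r,319:322].mean()
    i=np.where(L<(bl+12)/2)[0][0];l=295+i-1+(L[i-1]-(bl+12)/2)/(L[i-1]-L[i])
    h=(br+8)/2;i=np.where(Rr>h)[0][0];rr=308+i-1+(h-Rr[i-1])/(Rr[i]-Rr[i-1])
    print(r,l,rr,(l+rr)/2)
E
```

```text
214 [103 103 103 104 106 107 104 104 103 101 102  95  82  73  68  71  69  70]
217 [102 103 101 104 104 105 104 107 106 104  98  90  80  75  66  67  68  70]
220 [106 101 102  94  85  84  90  99 105 104 101  96  96  91  70  68  66  68]
223 [105 102 102  99  92  94  94  96  96  93  98 111  99  75  70  71  68  60]
226 [101 103 101  97  90  95  97  99  99  91  87  92 107  95  63  64  79  97]
229 [ 99 100  96  90  94  96  99  97  97  95  85  80  70  70  86  92  76  62]
232 [87 69 62 70 91 96 97 97 96 94 88 82 73 66 53 50 51 50]
235 [49 57 71 85 91 95 99 96 95 94 91 79 76 66 58 53 51 48]
238 [111 116 124 113  93  96  98  98  99  94  89  81  74  65  98 125 124 120]
241 [127 125 126 114  94  95  97  97  97  95  89  82  76  64  84 113 124 124]
244 [125 124 123 115  98  94  99  97  98  95  93  83  76  66  90 114 121 119]
247 [125 126 127 121 105  92  96 100  95  95  92  86  80  68  84 113 124 124]
250 [125 128 125 117  97  92  99  98  99  94  92  86  77  71  80 107 125 123]
253 [125 125 126 125 120 111 105 103  98  98  96  93  90  96 111 125 125 124]
200 299.3253968253968 315.88235294117646 307.6038748832866
202 299.32838983050846 315.7760416666667 307.55221574858757
204 299.34375 315.7456140350877 307.5446820175439
206 299.42324561403507 315.87931034482756 307.6512779794313
208 299.4632352941176 316.0769230769231 307.77007918552033
```

```bash
python3 - <<'E'
from h import *
P=np.array([.6322,-.1155]);d=CAL['side']['eye'][:2]-P;d/=np.linalg.norm(d)
print(proj("side",[*(P+.0325*d),.1452]),proj("side",[*(P+.016*d),.018]))
s=cv2.imread("pics/side_16.png").max(2).astype(int);print(s[208:226,306:311].T)
s0=cv2.imread("pics/side0.png").max(2).astype(int);print(s0[246:258,306:311].T)
for dd in(.003,):print(proj("side",[*(P+(.016+dd)*d),.018])-proj("side",[*(P+.016*d),.018]))
# nut: flange top-view at pick vs TCP
E
```

```text
[308.07867405 221.40251088] [309.32688788 253.15375482]
[[  8  21  12  18  11   8  18  12  17  12  15  18  15   7  49  86  89  92]
 [ 12   7  14  14  17   7  15  11   9  19  17  10  13   9  56  94  94 101]
 [ 13  13   8  15  11  10  14  12   8  15  14  11  21  18  53  94  98 100]
 [ 14   7   8   7  16  18  18  11  13  17  17  17  14  12  51  92 106 102]
 [ 10  16  18  13  11  20  18  11  15  17   7  16  18  20  56  99 111  92]]
[[ 96  96  95  96  99  99  95 105 125 125 126 122]
 [ 99 100  97  98  98  99  98 103 118 125 126 123]
 [ 97  95 100  96  99  96 100  98 111 124 124 122]
 [ 94  95  96  94  94  97  94  98 109 124 123 125]
 [ 90  92  94  92  92  93  93  96 111 123 123 122]]
[0.02395114 0.60925347]
```

```bash
python3 - <<'E'
from h import *
P=np.array([.6333,-.1146])
manip.servo_line([*P,.2225],vel=.05)
for z in np.arange(.219,.181,-.003):
    manip.servo_line([*P,z],vel=.04);f=manip.current_force()
    if abs(f[2]+2)>4 or np.hypot(*f[:2])>5: break
st()
E
```

```text
t50.6 p [ 0.6338 -0.1146  0.1904] gap 0.0117 F [-1.4  0.7  4.9] T [-0.01  0.56 -0.06]
```

```bash
cat > rot.py <<'E'
from h import *
def run(P,y0,y1,step,zt,lo=3,hi=9,zmin=.15,dz=.0015,stopdrop=None):
    y=y0;z_start=manip.current_tool_pos()[2];hist=[]
    sg=np.sign(y1-y0);cnt=0
    while sg*(y1-y)>1e-6:
        y+=sg*min(step,abs(y1-y))
        manip.servo_line([*P,zt],ori=down(np.radians(y)),vel=.02)
        f=manip.current_force();T=manip.current_wrist_torque();p=manip.current_tool_pos()
        hist.append((y,zt,p[2],f[2],T[2]))
        print("y%.0f zt%.4f z%.4f F %.1f %.1f %.1f T %.2f %.2f %.2f g%.4f t%.1f"%(y,zt,p[2],*f,*T,manip.current_finger_gap(),manip.current_clock()))
        if np.linalg.norm(f)>30 or abs(T[2])>1.2: print("STOP");break
        if f[2]<lo: zt=max(zt-dz,zmin)
        elif f[2]>hi: zt+=.001
        if stopdrop and p[2]<stopdrop: print("DROP");break
    return y,zt
E
python3 - <<'E'
from rot import *
P=np.array([.6333,-.1146])
run(P,-40,0,10,.190)
E
```

```text
y-30 zt0.1900 z0.1914 F 0.1 1.5 4.6 T 0.30 -0.04 -0.02 g0.0118 t50.9
y-20 zt0.1900 z0.1912 F -3.5 2.8 9.5 T 0.70 1.00 -0.11 g0.0116 t51.2
y-10 zt0.1910 z0.1913 F -3.9 3.3 5.1 T 0.58 0.77 -0.04 g0.0120 t51.6
y0 zt0.1910 z0.1914 F -4.3 1.3 6.1 T 0.51 0.96 -0.07 g0.0115 t51.9
```

```bash
python3 - <<'E'
from rot import *
P=np.array([.6327,-.1142])
run(P,0,150,10,.190,stopdrop=.177)
snap("17",("side",))
s=cv2.imread("pics/side_17.png")[160:260,260:360];cv2.imwrite("pics/s17.png",cv2.resize(cv2.convertScaleAbs(s,alpha=1.6),None,fx=6,fy=6,interpolation=cv2.INTER_CUBIC))
E
```

```text
y10 zt0.1900 z0.1911 F -7.4 1.7 10.4 T 0.24 1.71 -0.06 g0.0117 t52.2
y20 zt0.1910 z0.1905 F 0.4 -0.1 -1.0 T -0.16 -0.24 0.00 g0.0116 t52.5
y30 zt0.1895 z0.1889 F 0.0 0.4 -0.9 T -0.00 -0.17 -0.02 g0.0118 t52.9
y40 zt0.1880 z0.1878 F -0.1 -0.2 -1.7 T 0.01 -0.15 -0.05 g0.0120 t53.2
y50 zt0.1865 z0.1865 F 0.6 -0.7 -1.8 T -0.03 -0.26 -0.04 g0.0115 t53.5
y60 zt0.1850 z0.1850 F 0.4 0.4 -2.0 T 0.03 -0.25 -0.01 g0.0118 t53.8
y70 zt0.1835 z0.1838 F -0.6 -0.5 0.3 T -0.03 -0.13 0.00 g0.0113 t54.2
y80 zt0.1820 z0.1834 F -2.4 -1.1 5.4 T -0.25 0.33 -0.02 g0.0121 t54.5
y90 zt0.1820 z0.1834 F -0.6 -0.1 6.0 T 0.12 0.04 0.06 g0.0118 t54.8
y100 zt0.1820 z0.1824 F -0.6 -0.3 1.1 T -0.13 -0.11 0.18 g0.0119 t55.1
y110 zt0.1805 z0.1801 F 1.7 -0.7 -2.8 T -0.09 -0.50 0.01 g0.0119 t55.5
y120 zt0.1790 z0.1787 F 1.1 -1.2 -3.0 T -0.03 -0.47 0.02 g0.0120 t55.8
y130 zt0.1775 z0.1775 F 3.9 1.1 -4.6 T 0.32 -1.01 -0.05 g0.0119 t56.1
y140 zt0.1760 z0.1774 F 1.0 -0.6 5.5 T 0.08 -0.69 -0.59 g0.0117 t56.4
y150 zt0.1760 z0.1773 F 0.5 -0.2 6.5 T -0.07 -0.31 -1.09 g0.0139 t56.8
```

View pics/s17.png

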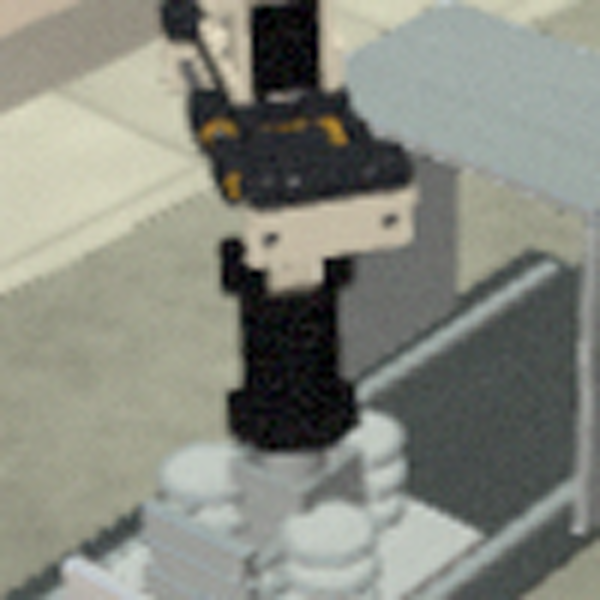

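```bash
python3 - <<'E'
from h import *
P=np.array([.6327,-.1142])
manip.servo_line([*P,.1765],ori=down(np.radians(142)),vel=.02);st()
a,=snap("18",("side",))
effector.open_jaws();st("open");manip.sleep(.3)
b,=snap("19",("side",))
def bot(s):
    V=s.max(2).astype(float);r=[]
    for c in range(304,312):
        col=V[205:250,c];i=np.where(col<30)[0][-1];r.append(205+i+(55-col[i])/(col[i+1]-col[i]))
    return np.round(r,2)
print(bot(a),bot(b))
cv2.imwrite("pics/c19.png",cv2.resize(cv2.convertScaleAbs(np.hstack([x[160:260,260:350,::-1] for x in(a,b)]),alpha=1.6),None,fx=4.4,fy=4.4,interpolation=cv2.INTER_CUBIC))
E
```

```text
t57.1 p [ 0.6333 -0.1145  0.1774] gap 0.0124 F [ 2.5 -1.2  6.2] T [-0.1  -0.71 -0.58]
open t58.5 p [ 0.6327 -0.1142  0.1765] gap 0.0919 F [1.6 0.  0.5] T [ 0.14 -0.07  0.01]
[235.06 235.09 234.98 234.98 234.98 235.   234.94 235.17] [235.78 235.75 235.82 235.81 235.8  235.91 236.03 235.97]
```

View pics/c19.png

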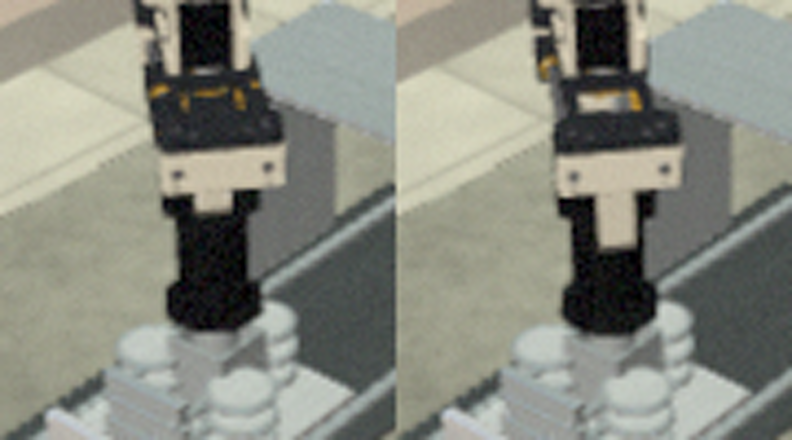

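```bash
cat >> rot.py <<'E'
def fwd(P,y0,y1,step,z0,k=.030/360,lo=-2,hi=8):
    y=y0;off=0
    while y>y1+1e-6:
        y-=min(step,y-y1);zt=z0-k*(y0-y)+off
        manip.servo_line([*P,zt],ori=down(np.radians(y)),vel=.02)
        f=manip.current_force();T=manip.current_wrist_torque();p=manip.current_tool_pos()
        print("y%.0f zt%.4f z%.4f F %.1f %.1f %.1f T %.2f %.2f %.2f g%.4f t%.1f"%(y,zt,p[2],*f,*T,manip.current_finger_gap(),manip.current_clock()))
        if np.linalg.norm(f)>25 or abs(T[2])>1.0: print("STOP");break
        if f[2]<lo: off-=.0007
        elif f[2]>hi: off+=.0007
    return y
E
python3 - <<'E'
from rot import *
P=np.array([.6327,-.1142])
manip.servo_line([*P,.1758],ori=down(np.radians(142)),vel=.02)
effector.close(40);st("closed")
fwd(P,142,52,10,.1758)
E
```

```text
closed t60.3 p [ 0.633  -0.1143  0.1759] gap 0.0126 F [ 0.9 -0.7  0.2] T [ 0.11 -0.35 -0.26]
y132 zt0.1750 z0.1756 F 0.6 0.5 2.4 T 0.16 -0.38 -0.10 g0.0116 t60.6
y122 zt0.1741 z0.1746 F 1.6 0.7 3.7 T 0.21 -0.67 -0.09 g0.0119 t60.9
y112 zt0.1733 z0.1738 F 1.8 0.7 5.1 T 0.31 -0.73 -0.11 g0.0120 t61.3
y102 zt0.1725 z0.1730 F 1.9 0.1 5.4 T 0.21 -0.74 -0.04 g0.0116 t61.6
y92 zt0.1716 z0.1721 F 2.0 0.5 5.7 T 0.18 -0.74 -0.15 g0.0119 t61.9
y82 zt0.1708 z0.1713 F 2.3 0.5 6.5 T 0.20 -0.63 -0.05 g0.0118 t62.2
y72 zt0.1700 z0.1705 F 1.0 0.9 6.6 T 0.20 -0.63 -0.08 g0.0114 t62.6
y62 zt0.1691 z0.1697 F 0.7 1.2 6.0 T 0.21 -0.57 -0.08 g0.0118 t62.9
y52 zt0.1683 z0.1688 F 1.0 1.0 6.3 T 0.20 -0.58 -0.08 g0.0116 t63.2
```

Threading smoothly.

```bash
python3 - <<'E'
from rot import *
P=np.array([.6327,-.1142])
y=fwd(P,52,-105,10,.1683)
st()
E
```

```text
y42 zt0.1675 z0.1680 F 1.0 1.1 6.2 T 0.23 -0.54 0.04 g0.0119 t63.5
y32 zt0.1666 z0.1672 F 0.7 -0.2 5.6 T 0.14 -0.59 -0.07 g0.0118 t63.9
y22 zt0.1658 z0.1661 F 0.5 0.8 6.1 T 0.03 -0.42 -0.14 g0.0113 t64.2
y12 zt0.1650 z0.1652 F 2.0 -0.5 4.8 T 0.08 -0.77 -0.16 g0.0118 t64.5
y2 zt0.1641 z0.1645 F 2.3 0.2 5.9 T 0.06 -0.59 -0.19 g0.0115 t64.8
y-8 zt0.1633 z0.1637 F 0.4 0.1 6.3 T 0.15 -0.49 -0.10 g0.0118 t65.2
y-18 zt0.1625 z0.1628 F 1.8 1.2 6.3 T 0.04 -0.68 -0.17 g0.0116 t65.5
y-28 zt0.1616 z0.1620 F 2.8 0.6 6.1 T 0.12 -0.57 -0.11 g0.0117 t65.8
y-38 zt0.1608 z0.1612 F 2.6 0.8 5.4 T 0.12 -0.78 -0.11 g0.0116 t66.1
y-48 zt0.1600 z0.1604 F 2.0 -0.4 5.5 T 0.07 -0.76 -0.20 g0.0116 t66.5
y-58 zt0.1591 z0.1595 F 2.8 0.6 6.2 T 0.09 -0.82 -0.10 g0.0119 t66.8
y-68 zt0.1583 z0.1588 F 2.0 0.5 6.7 T 0.10 -0.70 -0.08 g0.0119 t67.1
y-78 zt0.1575 z0.1586 F 1.0 0.8 9.5 T 0.20 -0.19 -0.08 g0.0117 t67.4
y-88 zt0.1573 z0.1586 F 0.5 -1.0 10.1 T -0.10 -0.12 0.32 g0.0115 t67.8
y-98 zt0.1572 z0.1586 F 1.5 -0.5 9.6 T -0.13 -0.38 0.97 g0.0131 t68.1
y-105 zt0.1573 z0.1586 F -0.0 0.1 10.6 T -0.13 -0.02 1.20 g0.0148 t68.4
STOP
 t68.4 p [ 0.6332 -0.1145  0.1586] gap 0.0148 F [-0.   0.1 10.6] T [-0.13 -0.02  1.2 ]
```

```bash
python3 - <<'E'
from h import *
effector.open_jaws();p=manip.current_tool_pos()
manip.servo_line([p[0],p[1],.2],vel=.08)
manip.servo_line([p[0],p[1],.3],vel=.25)
ys=np.array([-np.sin(SY),np.cos(SY)]);P=np.array([.633,-.1145])
A=P+.165*ys
manip.move_pose([*A,.25],down(SY));effector.close(20);st()
s,t=snap("20")
cv2.imwrite("pics/s20.png",cv2.resize(s[150:290,240:420,::-1],None,fx=4,fy=4))
cv2.imwrite("pics/t20.png",cv2.resize(t[150:310,270:450,::-1],None,fx=3.5,fy=3.5))
E
```

```text
t73.7 p [0.6232 0.0502 0.25  ] gap 0.0006 F [-0.1  0.8  0.1] T [-0.03 -0.1   0.05]
```

View pics/s20.png

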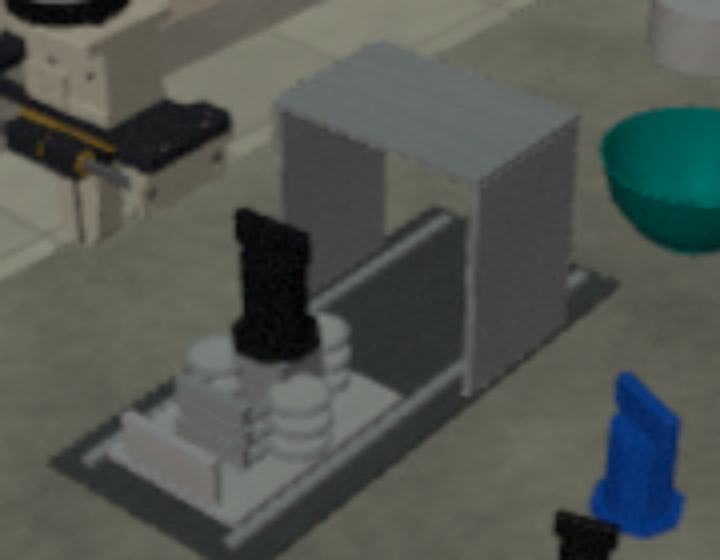

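View pics/t20.png

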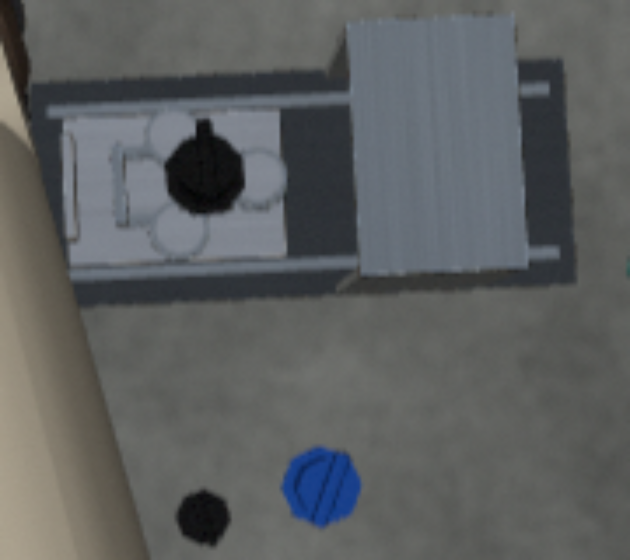

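```bash
python3 - <<'E'
from h import *
ys=np.array([-np.sin(SY),np.cos(SY)]);P=np.array([.633,-.1145])
manip.servo_line([*(P+.165*ys),.035],vel=.15);st()
d=.165
while d>-.06:
    d-=.01
    manip.servo_line([*(P+d*ys),.035],vel=.06)
    f=manip.current_force();p=manip.current_tool_pos();a=(p[:2]-P)@ys
    print("d%.3f a%.4f F %.1f %.1f %.1f t%.1f"%(d,a,*f,manip.current_clock()))
    if np.linalg.norm(f)>20:print("stop");break
snap("21")
E
```

```text
t75.3 p [0.6241 0.0503 0.036 ] gap 0.0007 F [ 0.1 -0.4 -0.7] T [-0.01 -0.07  0.  ]
d0.155 a0.1536 F 0.1 0.2 -0.1 t75.7
d0.145 a0.1440 F -0.2 0.2 0.1 t76.0
d0.135 a0.1340 F -1.7 0.1 -0.0 t76.3
d0.125 a0.1255 F -0.7 2.7 1.1 t76.6
d0.115 a0.1156 F -0.7 3.4 1.3 t76.9
d0.105 a0.1050 F 0.2 3.1 1.3 t77.2
d0.095 a0.0948 F -0.4 3.0 2.7 t77.6
d0.085 a0.0847 F -0.1 1.8 2.6 t77.9
d0.075 a0.0747 F 0.5 3.0 2.1 t78.2
d0.065 a0.0647 F -0.4 2.1 1.6 t78.5
d0.055 a0.0546 F 1.0 1.9 1.3 t78.8
d0.045 a0.0447 F 0.0 2.5 1.3 t79.1
d0.035 a0.0347 F 0.7 2.5 0.8 t79.5
d0.025 a0.0247 F 1.6 2.7 0.8 t79.8
d0.015 a0.0147 F 1.9 2.5 0.1 t80.1
d0.005 a0.0048 F 2.1 4.2 -0.1 t80.4
d-0.005 a-0.0053 F 1.7 2.7 -0.7 t80.7
d-0.015 a-0.0153 F 1.7 3.2 -1.1 t81.0
d-0.025 a-0.0253 F 2.3 2.3 -0.5 t81.4
d-0.035 a-0.0312 F 0.5 9.4 2.7 t81.7
d-0.045 a-0.0311 F -4.5 24.6 7.4 t82.0
stop
```

View pics/side_21.png

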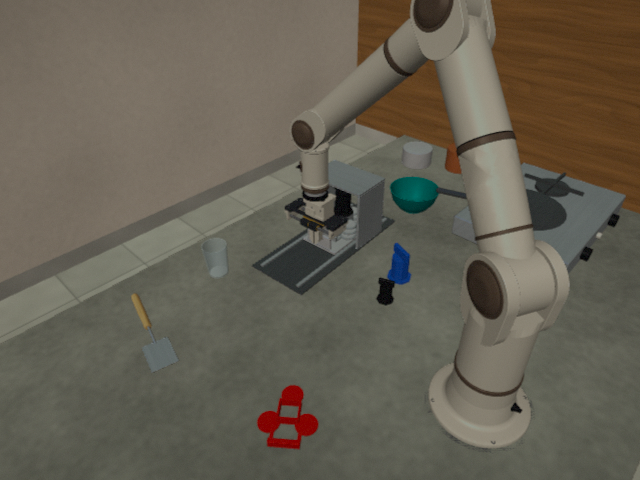

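```bash
python3 - <<'E'
from h import *
ys=np.array([-np.sin(SY),np.cos(SY)]);P=np.array([.633,-.1145])
manip.servo_line([*(P+.06*ys),.035],vel=.15)
manip.servo_line([*(P+.06*ys),.25],vel=.25)
manip.move_pose([.42,.2,.3],down(SY));st()
s,t=snap("22")
cv2.imwrite("pics/s22.png",cv2.resize(s[150:290,240:420,::-1],None,fx=4,fy=4))
cv2.imwrite("pics/t22.png",cv2.resize(t[150:310,270:450,::-1],None,fx=3.5,fy=3.5))
E
```

```text
t85.2 p [0.4212 0.1988 0.2998] gap 0.0005 F [0.7 0.3 0.3] T [ 0.01 -0.12 -0.01]
```

View pics/s22.png

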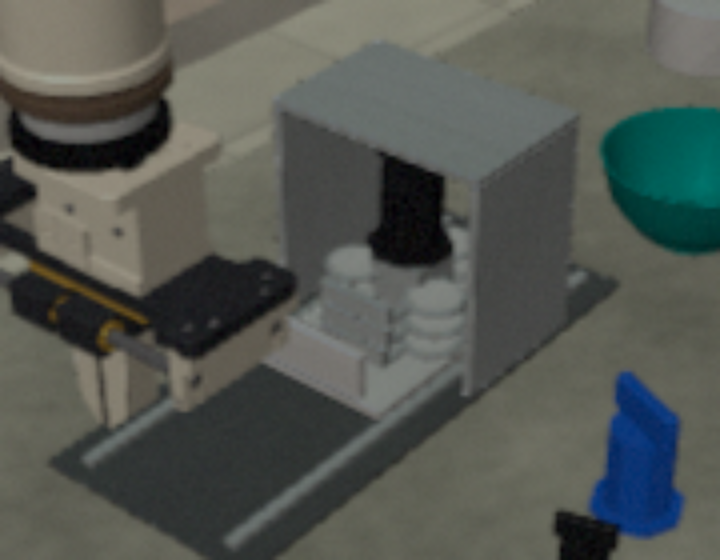

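View pics/t22.png

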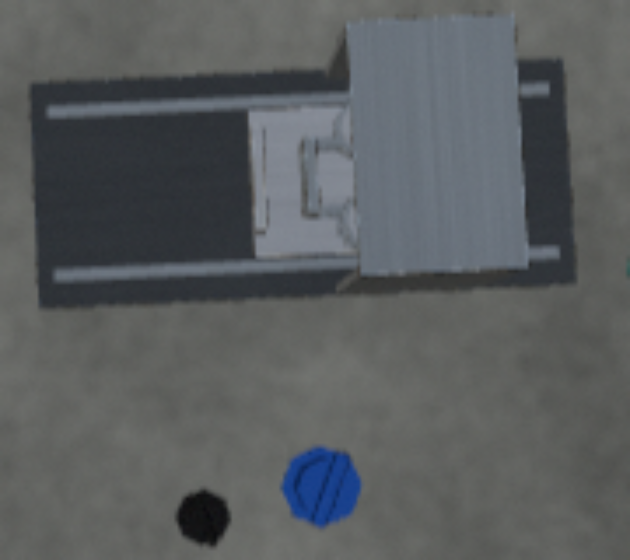

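```bash
python3 - <<'E'
from h import *
ys=np.array([-np.sin(SY),np.cos(SY)])
f=lambda u,v,z:onz("top",270+u/3.5-.35,150+v/3.5-.35,z)[:2]
tr=[f(248,112,.018),f(256,257,.018)];fr=[f(347,28,.202),f(359,275,.202)];bk=[f(514,15,.202),f(528,268,.202)]
m=lambda L:np.mean([p@ys for p in L])
print(m(tr),m(fr),m(bk),"trail-front",m(tr)-m(fr),"shelf depth",m(fr)-m(bk),"width",np.linalg.norm(fr[0]-fr[1]))
t0=[f(63,115,.018),f(71,265,.018)];print("travel",m(t0)-m(tr))
E
```

```text
-0.19678805408896982 -0.26549602641133707 -0.3950873380325539 trail-front 0.06870797232236725 shelf depth 0.12959131162121684 width 0.19196082634287903
travel 0.1609765670009641
```

```bash
python3 - <<'E'
import cv2,numpy as np
for n,b in(("top",dict(tumbler=(130,172,230,268),scraper=(125,222,140,190),colander=(190,262,440,515),small=(285,310,315,340),blue=(275,305,348,378),red=(295,345,160,212))),("side",dict(tumbler=(230,280,198,232),scraper=(290,372,128,180)))):
    a=cv2.imread(f"pics/{n}0.png").astype(int);c=cv2.imread(f"pics/{n}_22.png").astype(int)
    for k,(r0,r1,c0,c1) in b.items(): print(n,k,(abs(a-c)[r0:r1,c0:c1].max(2)>30).sum())
E
```

```text
top tumbler 0
top scraper 0
top colander 0
top small 0
top blue 0
top red 1967
side tumbler 0
side scraper 0
```

View pics/top_22.png

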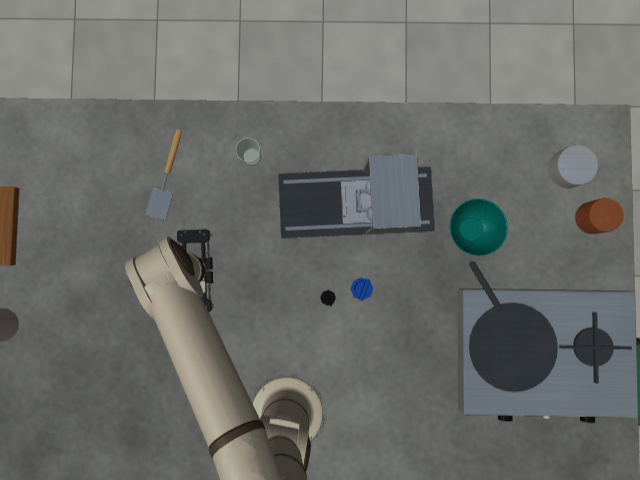

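```bash
python3 - <<'E'
from bench import manip
manip.hand_in();print(manip.current_clock())
E
```

```text
the job is handed in; nothing more can be done
the job is handed in; nothing more can be done
```

The job is done and handed in at about 85 s of the 192 s allowed. No verdict was reported, so this rests on my own checks.

**What I did**
- All three grey plates were on the counter. I gripped each by its ear and lowered it onto the post, and they sit flat in a stack.
- I turned the larger black nut anticlockwise until it dropped into its start. It came down the last 2–3 mm when I let it go. I then turned it clockwise about 220° until it stopped, with resisting torque rising to about 1.2 N m.
- I pushed the carriage by its bar until it hit a hard stop at 25 N.

**Last checks**
- **Carriage:** it travelled about 161 mm, and its trailing edge is 69 mm in front of the shelf edge. Fully home would be 70 mm.
- **Nut:** it is under the shelf with the plates stacked below it.
- **Left alone:** the tumbler and scraper are unchanged in both views. The colander, small black nut and blue nut are unchanged in the top view. The arm hid the red plate in the last top view, but it was in place in the side view just before.

**What disagreed:** my camera positions were a few millimetres off the robot's. I corrected for this by looking again before each plate and the nut went on. I saw no sign of anything being knocked aside.

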